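Trace the joint of an inkstone blank under the magnifier

TASK

Check the joint of the slate blank under the magnifier: first turn the turntable, by its upright peg, until the peg is on the side straight across from the magnifier's post and the long leg of the L-shaped groove lies squarely under the lens. Then take the hanging stylus out of its fork and run its tip down in the groove, lightly and at a slow crawl of two or three centimetres a second, in one pass without lifting out, from the open end of the long leg round the corner to the open end of the short leg, without knocking the magnifier. Finally hang the stylus back in its fork, upright with its collar resting on the prongs, leaving the blank as you turned it and the other things on the bench where they are.

Things in the scene. Friction and masses are not known exactly. Their poses are not given: they have to be found in the camera images.
- wheel (a joint): Angle of the turntable's wheel (rad), growing anticlockwise seen from above. 0 is the wanted position: long leg of the groove squarely under the lens, peg straight across from the magnifier's post. It turns about a vertical axis from -1.3 to 1.3, stiffly (about 4 N at the peg), and stays where it is left. It starts at 0.4 to 0.8.
- foot: The turntable. Origin: on the bench on the wheel's axis; does not turn. The wheel is a pale wooden disc 230 mm across, top 36 mm above the bench. Fixed on it is a grey slate blank 120 x 150 mm, top 55 mm above the bench, with an L-shaped groove 12 mm wide and 5 mm deep in its top; both groove ends are open at the blank's edges.
- peg_top (a point): Centre of the top of the turntable's handle, an upright round steel peg of 14 mm diameter standing 42 mm above the wheel (top 78 mm above the bench), 100 mm from the wheel's axis. The point's x axis points from the peg to the wheel's axis and turns with the wheel.
- groove_start (a point): Point on the floor of the groove on its centre line, 7 mm inside the open end of the long leg. Its axes turn with the wheel: the long leg runs from here 108 mm along +y to groove_corner. The blank's top face is 5 mm above this point.
- groove_corner (a point): Point on the floor of the groove on its centre lines, where the long leg meets the short leg. Same axes as groove_start: the short leg runs from here 73 mm along -x to groove_end.
- groove_end (a point): Point on the floor of the groove on its centre line, 7 mm inside the open end of the short leg, at the edge of the blank on the peg's side. Same axes.
- magnifier: Fixed magnifier: a level clear lens in a black frame, 64 x 170 mm, 10 mm thick, underside 155 mm above the bench, on a 14 mm post. Origin: on the bench at the wheel's axis; +x points to the post (at x = 145 mm, 167 mm high). Frame covers x = 3 to 67, y = -95 to 75 mm, right above the long leg (x = 35 mm), so an upright stylus and gripper do not fit there.
- lens (a point): Centre of the lens's underside, axes as the magnifier's. To work below it lean the gripper's body towards -x, about 30 to 45 degrees from vertical.
- stylus: Straight steel stylus, 149 mm long, 90 g, hanging upright in its fork. Origin: on its axis at the underside of its collar. Its z axis points up along it. Collar 26 mm across and 5 mm thick; above it a dark wooden square grip 14 x 14 mm, from z = 5 to 43 mm; below it a shaft of 8 mm diameter to z = -85 mm and a 4 mm round-ended point to z = -106 mm.
- stylus_tip (a point): The very tip of the stylus's point, 106 mm below the stylus's origin.
- rack: Fixed stylus stand: wooden base 110 x 90 x 12 mm, a wooden column on its +x side, and on that a level steel fork with a slot 14 mm wide, open to the stand's -x. Prongs 8 mm thick, tops 130 mm above the bench; the slot runs from x = -20 mm to x = 7 mm. Origin: on the bench below the stylus's place.
- rack_seat (a point): The stylus's place: the point level with the prongs' tops, on the slot's centre line, where the stylus's origin belongs. Axes as the stand's (-x out of the slot).
- inkstone: Bystander: finished dark round inkstone on a wooden base 110 x 150 mm, 36 mm high in all. Origin: centre of its underside. Leave it alone.
- offcuts: Bystander: small pile of slate offcuts about 100 x 120 mm, 52 mm high. Origin: centre of its underside. Leave it alone.
- brush: Bystander: flat dusting brush lying on the bench. Leave it alone.
Not all that is in view belongs to the job. Of the things that look like the stylus, the smaller one is meant.

How it is judged:
By the outcome, as a careful person would: the job done as asked, in the order asked, and still so for the second after the job is handed in, with the robot touching nothing.
It also fails if it takes over 72 s, if anything falls off the work surface, if the arm or the gripper's body presses on something with over 40 N, if the wrist force passes 120 N, or if a joint passes its speed limit or range.

ROBOT

A 6-joint arm with a two-finger parallel gripper is mounted at the origin on the work surface. World frame = base frame: x ahead of the robot, y to its left, z up, the work surface at z = 0. Lengths are in mm, angles in rad, forces in N, time in s.
With the tool pointing down it reaches from about 250 to 775 mm from the base axis. Payload 8.9 kg.
Tool frame: the origin (TCP) lies midway between the tips of the shut fingers; the grasp point (between the pads) lies bot.grasp_offset behind it (bot.grasp_offset is the distance from the TCP to the grasp point, in mm); z points along the fingers, y is the line along which they close (so a half turn about z gives the same grasp; the last joint's range is limited). The gripper opens to 85 mm and grips with 20 to 120 N. Pads are 22 mm wide; open, the fingers measure 114 mm over their backs; the gripper's body (76 mm by 85 mm) begins 54 mm behind the grasp point. The pads swing forward as they close: fully open they stand 13 mm farther back than shut.
Start: joints at [-1.297, 0.291, -0.153, 1.127, 0, 1.431], TCP at [210.619, -480.899, 231.305] pointing down, gripper open.
Joint ranges: [-2.52, 2.52], [-0.91, 1.74], [-1.3, 1.37], [-1.96, 2.02], [-1.52, 1.47], [-3.14, 3.14]. Speed limits (rad/s): [2.22, 2.22, 2.79, 3.14, 3.14, 3.14].

INTERFACE

Orientations are given as a rotation vector (axis times angle).
In Python, from rig import bot, optics gives the robot as it stands.
- The arm moves only by the tool jog_arm, never from a script. Its argument "plan" is a list of rows, each an object of numbers: "x", "y", "z": the shift along the tool's x, y, z in mm; "ax", "ay", "az": the turn, a rotation vector about the tool's x, y, z in degrees; "gripper": the opening, from 0 (shut) to 1 (fully open). In form: [{"x": .., "y": .., "z": .., "ax": .., "ay": .., "az": .., "gripper": ..}, ...]. A call has exactly 8 rows; each row is the pose to reach, as a shift and turn from the pose commanded when the call began, along the tool's axes at that moment; what a row does not reach only later rows make up. A row lasts 1/12 s, in which the tool goes at most 41.7 mm and 7.16 degrees, less where a joint would pass 70% of its speed; a pose out of reach is approached as far as the arm can. A call with a gripper value outside its range is refused whole. The fingers move at their own pace and stop on an object; "squeeze" is the grip in N (left out, the last holds). Time passes only in rows, so rows that repeat a pose let the fingers close, or fill a call up. It gives the time, the measured TCP pose, the force, the opening and the grip force at its end, in the units of the state.
- bot.read_state(): the state, without advancing time (a new reading comes with each control period).
- optics.camera(name): name is "scene" or "side" or "wrist"; returns the picture (480x640x3 uint8, red, green, blue); there is no depth.
- optics.camera_model(name): a dict with "camera_matrix" (3x3 intrinsics, pixels), "T" (4x4, takes a point from camera to world coordinates); the wrist camera has in their place "mount" (4x4, takes a point from camera to tool coordinates, whose origin is the TCP and whose axes are the flange's). Camera axes: x right, y down, z forward; pixel columns grow to the right and rows downward; lengths in mm; the calibration is good to about 2 mm. A picture is of the moment at which its call begins: read the wrist's pose just before it. camera_model takes no time and is no camera call.
- bot.hand_in(): hands the job in; it is judged then, once.
The state is a dict: "time": time; "q": joint angles; "qvel": joint speeds; "joint_torque": joint torques, N m; "tcp_pos": TCP position; "ee_rot": TCP orientation; "force": force on the tool from outside, world axes, zero at the start; "torque": the same for the moment, N m; "width": finger opening in mm; "grip_force": force on a finger pad.
Only numpy, scipy, OpenCV 4.12 (cv2) and the standard library are available. Lean on these libraries where they do the work, as an engineer would, in place of code of your own. Each camera call takes 0.05 s, during which the arm holds its last target. There are 200 camera calls.

## Working session

There is one attempt and no reset: what is moved stays moved. The work goes in short steps, Python scripts to look and compute and a tool call to move; the robot and the scene stay as the last step left them, time stands still between calls to the robot, and variables do not carry over. Pictures are saved under pics/ and viewed, at most 10 in all, crops included, and the job is handed in when it is done.

Besides the shell and the picture viewer there is one more tool, called after "Call:" as name(argument=value, ...), one argument or row to a line, values as JSON. jog_arm: Moves the arm, as the interface text tells. Its arguments: {"type":"object","properties":{"plan":{"type":"array"},"squeeze":{"type":"number"}},"required":["plan"]}

```bash
ls; mkdir -p pics; python3 - <<'E'
from rig import bot, optics
import cv2,numpy as np
s=bot.read_state();print(s,bot.grasp_offset)
a=optics.camera("scene");b=optics.camera("side")
cv2.imwrite("pics/scene0.png",a[:,:,::-1]);cv2.imwrite("pics/side0.png",b[:,:,::-1])
for n in("scene","side","wrist"):print(n,optics.camera_model(n))
E
```

```text
pics
{'time': 0.0, 'q': array([-1.29727376e+00,  2.91294137e-01, -1.54130937e-01,  1.12668650e+00,
        7.53059746e-07,  1.43146853e+00]), 'qvel': array([-0.00084096, -0.00111511, -0.00070031,  0.000425  , -0.00124735,
        0.00158136]), 'joint_torque': array([-1.02550621e-03, -5.37141109e+01,  3.31369400e+01,  1.57752726e-02,
       -4.87221096e-04, -5.72414393e-06]), 'tcp_pos': array([ 210.51274756, -480.46977325,  230.72338083]), 'ee_rot': array([-3.07361175e+00, -6.43639044e-01,  1.37281084e-04]), 'force': array([-0.93099883,  0.60489116,  0.13857629]), 'torque': array([-0.00389074, -0.02036717,  0.06428921]), 'grip_force': 0.0, 'width': 85.39822345599308} 18.700000000000003
scene {'camera_matrix': array([[475.45490798,   0.        , 316.26824381],
       [  0.        , 475.45490798, 240.51014427],
       [  0.        ,   0.        ,   1.        ]]), 'T': array([[ 8.83352641e-01,  3.90203658e-01, -2.59671363e-01,
         8.28470866e+02],
       [ 4.68696543e-01, -7.39414467e-01,  4.83311283e-01,
        -4.86873181e+02],
       [-3.41493272e-03, -5.48641368e-01, -8.3605082
[... 474 characters left out ...]
      [ 2.62647920e-03, -7.95506884e-01, -6.05938858e-01,
         7.31676032e+02],
       [ 0.00000000e+00,  0.00000000e+00,  0.00000000e+00,
         1.00000000e+00]])}
wrist {'camera_matrix': array([[334.10238852,   0.        , 311.28519345],
       [  0.        , 334.10238852, 244.99078564],
       [  0.        ,   0.        ,   1.        ]]), 'mount': array([[ 1.26878949e-04, -9.61855424e-01, -2.73558271e-01,
         7.03379145e+01],
       [ 9.99999880e-01,  2.51286913e-04, -4.19737799e-04,
        -8.19573900e-01],
       [ 4.72468692e-04, -2.73558185e-01,  9.61855340e-01,
        -1.43250442e+02],
       [ 0.00000000e+00,  0.00000000e+00,  0.00000000e+00,
         1.00000000e+00]])}
```

View pics/scene0.png

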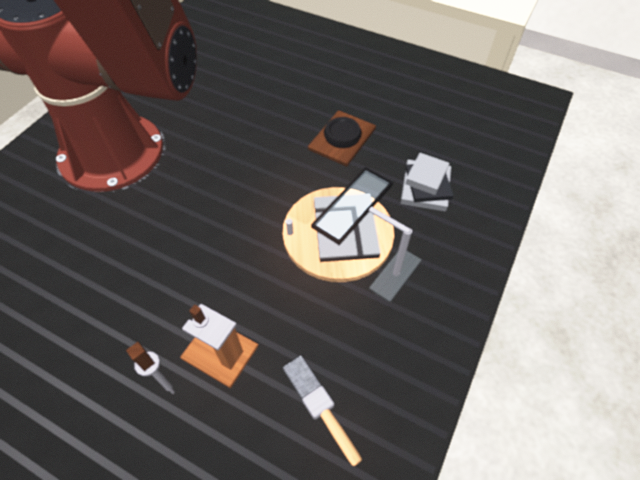

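View pics/side0.png

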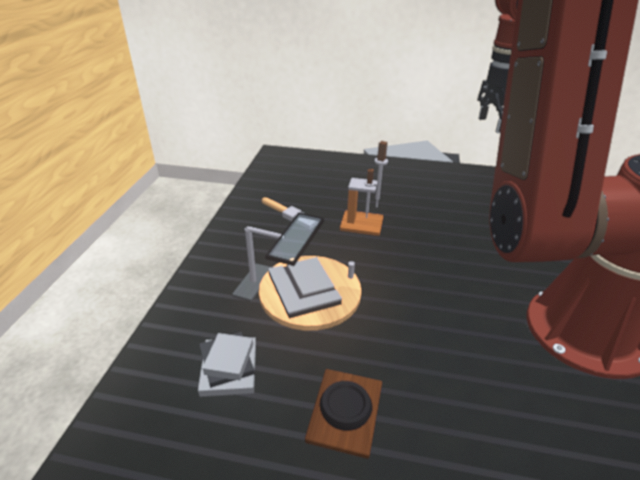

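The scene view shows the turntable at (338,233), the peg at (290,228), the magnifier frame from (378,172) to (330,238) and the rack with a small stylus at (198,315). There is also a larger lookalike at (140,355). The stylus candidates are scene (198,315), which hangs in the wooden stand's fork and is the smaller, and (140,355), which is bigger and stands apart. The first fits the description; I'll confirm it in an enlarged crop and measure.

```bash
cat > h.py <<'E'
import numpy as np,cv2
from rig import bot,optics
from scipy.spatial.transform import Rotation as R
def cam(n,s=None):
    m=optics.camera_model(n);K=m["camera_matrix"]
    if n=="wrist":
        T=np.eye(4);T[:3,:3]=R.from_rotvec(s["ee_rot"]).as_matrix();T[:3,3]=s["tcp_pos"];T=T@m["mount"]
    else:T=m["T"]
    return K,T
def ray(c,p):
    K,T=c;d=T[:3,:3]@np.linalg.solve(K,[p[0],p[1],1.]);return T[:3,3],d/np.linalg.norm(d)
def onz(c,p,z):
    o,d=ray(c,p);return o+d*(z-o[2])/d[2]
def tri(c1,p1,c2,p2):
    A=[];b=[]
    for c,p in((c1,p1),(c2,p2)):
        o,d=ray(c,p);P=np.eye(3)-np.outer(d,d);A.append(P);b.append(P@o)
    x=np.linalg.solve(sum(A),sum(b));o,d=ray(c1,p1);return x,np.linalg.norm(np.cross(x-o,d))
def proj(c,X):
    K,T=c;p=K@(T[:3,:3].T@(np.asarray(X,float)-T[:3,3]));return p[:2]/p[2]
E
python3 - <<'E'
from h import *
from scipy.optimize import least_squares
a=cv2.imread("pics/scene0.png");b=cv2.imread("pics/side0.png")
C=cam("scene");S=cam("side")
for im,c,box in((a,C,(270,180,405,290)),(b,S,(250,250,370,335))):
    x0,y0,x1,y1=box;h=cv2.cvtColor(im,cv2.COLOR_BGR2HSV)[y0:y1,x0:x1]
    m=((h[...,0]>8)&(h[...,0]<30)&(h[...,1]>60)&(h[...,2]>120)).astype(np.uint8)
    k,_=cv2.findContours(m,cv2.RETR_EXTERNAL,cv2.CHAIN_APPROX_NONE);k=max(k,key=cv2.contourArea)
    hull=cv2.convexHull(k)[:,0]+[x0,y0]
    P=np.array([onz(c,p,36)[:2] for p in hull])
    f=least_squares(lambda v:np.hypot(*(P-v[:2]).T)-115,P.mean(0),loss="soft_l1",f_scale=2)
    print("wheel",f.x,np.abs(f.fun).mean(),f.fun.max())
print("small collar/grip top",tri(C,(197,310),S,(370,171)))
print("big",tri(C,(137,347),S,(383,144)))
print("peg",tri(C,(290,222),S,(351,263)),onz(C,(290,222),78))
for p in((375,169),(393,181),(338,243),(313,230)):print("frame scene",onz(C,p,165))
for p in((302,214),(323,219),(294,262),(268,254)):print("frame side",onz(S,p,165))
print("post base", onz(C,(398,272),3), "post top",tri(C,(409,231),S,(248,229)))
A=cv2.resize(a[280:410,100:280],None,fx=4,fy=4,interpolation=3)[:300*2,:]
Bm=cv2.resize(b[130:240,320:420],None,fx=5,fy=5,interpolation=3)
cv2.imwrite("pics/c1.png",A);
D=cv2.resize(a[150:310,270:430],None,fx=3.7,fy=3.7,interpolation=3);cv2.imwrite("pics/c2.png",D)
E
```

```text
wheel [604.53731692  21.50781804] 1.9491772372580063 5.753176534840577
wheel [597.48442026  37.16293325] 3.253600757519039 10.301092813126857
small collar/grip top (array([ 511.26447825, -296.10086042,  167.94179861]), np.float64(2.386352591119553))
big (array([ 487.61342548, -392.21580027,  202.87420474]), np.float64(0.9202292593657977))
peg (array([518.65337975, -26.32478381,  74.70174223]), np.float64(2.8906064040575514)) [522.92652113 -27.89302283  78.        ]
frame scene [639.22729749 103.19294171 165.        ]
frame scene [681.11232497  91.6385788  165.        ]
frame scene [651.91562278 -79.83578278 165.        ]
frame scene [601.38994574 -76.000293   165.        ]
frame side [638.11132664 -67.64855914 165.        ]
frame side [587.92645949 -57.79725562 165.        ]
frame side [615.35721581 101.85462618 165.        ]
frame side [672.30025389  88.23501568 165.        ]
post base [749.22382944  10.88559901   3.        ] post top (array([746.03209848,   4.21829079, 157.37657011]), np.float64(3.151519086846179))
```

View pics/c1.png

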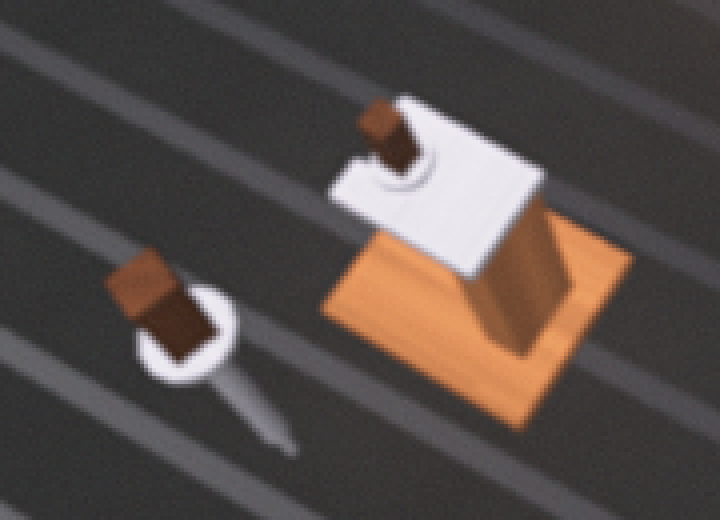

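View pics/c2.png

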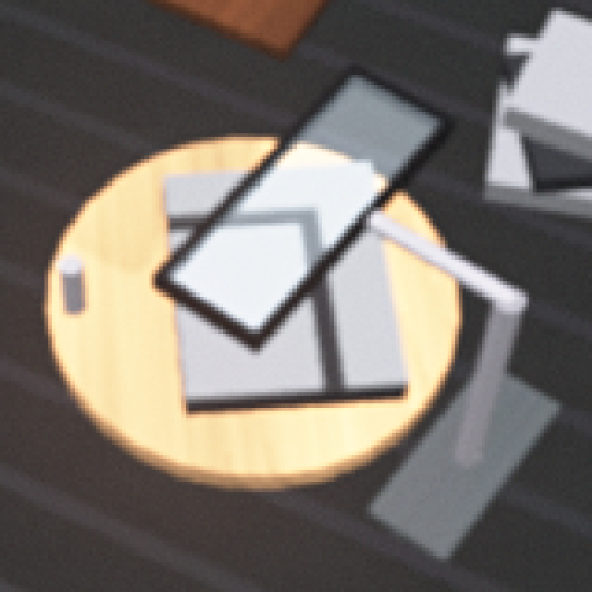

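The crop confirms it: the small stylus at scene (198,312) sits in the fork, and the bigger one at (137,350) stands apart. Next I'll refine the geometry and plan a wrist look.

```bash
python3 - <<'E'
from h import *
C=cam("scene");S=cam("side")
c1=lambda x,y:(100+x/4,280+y/4); c2=lambda x,y:(270+x/3.7,150+y/3.7)
F=[onz(C,c1(*p),130)[:2].round(1) for p in((545,175),(475,275),(332,190),(403,97))];print("fork",F)
print("collar",onz(C,c1(403,166),135),"rackbase",[onz(C,c1(*p),12)[:2].round() for p in((632,258),(520,430),(322,310))])
M=np.array([onz(C,c2(*p),165)[:2] for p in((357,67),(455,120),(257,350),(155,285))]);print("frame",M.round(1),M.mean(0))
print("post",onz(C,c2(468,460),3),onz(C,c2(520,297),167))
B=[onz(C,c2(*p),55)[:2].round(1) for p in((163,172),(407,383),(187,400))];print("blank",B)
print("peg",onz(C,c2(70,264),78))
P=np.array([onz(C,c2(*p),36)[:2] for p in((48,300),(60,250),(100,190),(160,152),(260,135),(461,290),(440,225))])
from scipy.optimize import least_squares
f=least_squares(lambda v:np.hypot(*(P-v[:2]).T)-115,P.mean(0));print("wheel",f.x,f.fun.round(1))
s=bot.read_state();print(R.from_rotvec(s["ee_rot"]).as_matrix().round(3))
E
```

```text
fork [array([ 566.8, -275.3]), array([ 565.7, -323.5]), array([ 494.4, -320.8]), array([ 495.6, -273.6])]
collar [ 515.84292788 -300.22679151  135.        ] rackbase [array([ 582., -256.]), array([ 580., -346.]), array([ 471., -343.])]
frame [[624.   97.7]
 [682.4  88.4]
 [655.6 -81.6]
 [596.7 -71.3]] [639.66330772   8.29545348]
post [748.59395988   4.44556875   3.        ] [751.88083128   1.19625517 167.        ]
blank [array([526. ,  67.4]), array([707. ,   2.2]), array([609. , -61.4])]
peg [520.24170389 -27.52028176  78.        ]
wheel [605.46073066  29.00383926] [ 1.5 -0.2  0.2 -0.1 -0.7 -0.2  1.8]
[[ 0.916  0.401 -0.   ]
 [ 0.401 -0.916  0.001]
 [ 0.    -0.001 -1.   ]]
```

Call:
jog_arm(
  plan=[
    {"x":20,"y":-12.5},
    {"x":54,"y":-34},
    {"x":88,"y":-55},
    {"x":122,"y":-76},
    {"x":156,"y":-97},
    {"x":190,"y":-118},
    {"x":224,"y":-140},
    {"x":258,"y":-161},
  ],
)

```text
$.plan[0]: bad value
```

Call:
jog_arm(
  plan=[
    {"x":34,"y":-21},
    {"x":68,"y":-42},
    {"x":102,"y":-64},
    {"x":136,"y":-85},
    {"x":166,"y":-104,"az":-3},
    {"x":190,"y":-119,"az":-6},
    {"x":205,"y":-128,"az":-8},
    {"x":208,"y":-130,"az":-10},
  ],
)

```text
$.plan[0]: bad value
```

```bash
python3 - <<'E'
from h import *
s=bot.read_state();a=optics.camera("wrist");np.save("w1.npy",{k:s[k] for k in("tcp_pos","ee_rot")},allow_pickle=True)
cv2.imwrite("pics/w1.png",a[:,:,::-1]);print(s["time"],s["tcp_pos"],R.from_rotvec(s["ee_rot"]).as_matrix().round(3),s["force"])
c=cam("wrist",s);print(proj(c,[520.5,-27.5,78]),proj(c,[605,27,36]))
E
```

```text
0.1 [ 210.5242739  -480.51582704  230.79150952] [[ 0.916  0.401 -0.   ]
 [ 0.401 -0.916  0.001]
 [ 0.    -0.001 -1.   ]] [ 0.32399873 -0.32367326 -0.15241801]
[-234.59418885 -625.32361427] [-224.46988747 -752.29295113]
```

View pics/w1.png

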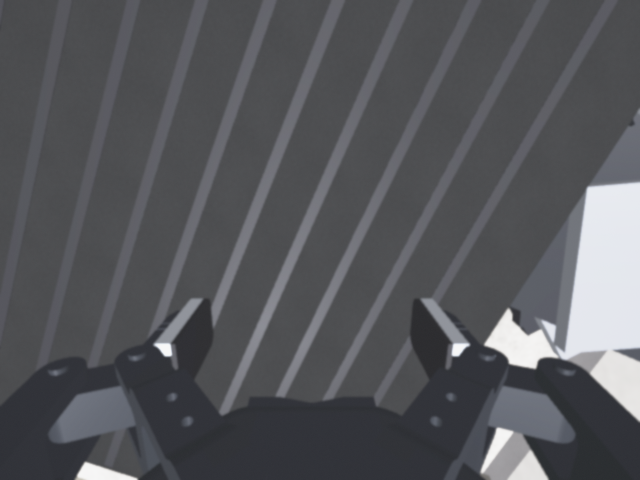

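The move was refused because every key is needed; the picture shows only the bare bench under the open fingers. I'll resend with full rows.

Call:
jog_arm(
  plan=[
    {"x":20,"y":-12.5,"z":0,"ax":0,"ay":0,"az":0,"gripper":1},
    {"x":54,"y":-34,"z":0,"ax":0,"ay":0,"az":0,"gripper":1},
    {"x":88,"y":-55,"z":0,"ax":0,"ay":0,"az":0,"gripper":1},
    {"x":122,"y":-76,"z":0,"ax":0,"ay":0,"az":0,"gripper":1},
    {"x":156,"y":-97,"z":0,"ax":0,"ay":0,"az":0,"gripper":1},
    {"x":190,"y":-118,"z":0,"ax":0,"ay":0,"az":0,"gripper":1},
    {"x":224,"y":-140,"z":0,"ax":0,"ay":0,"az":0,"gripper":1},
    {"x":258,"y":-161,"z":0,"ax":0,"ay":0,"az":0,"gripper":1},
  ],
  squeeze=30,
)

```text
time: 0.82
tcp_pos: [382.9, -228.0, 231.3]
ee_rot: [-3.075, -0.643, -0.0]
force: [0.4, -1.0, -0.1]
width: 85.4
grip_force: 0.0
```

Call:
jog_arm(
  plan=[
    {"x":34,"y":-21,"z":0,"ax":0,"ay":0,"az":0,"gripper":1},
    {"x":68,"y":-42,"z":0,"ax":0,"ay":0,"az":0,"gripper":1},
    {"x":102,"y":-64,"z":0,"ax":0,"ay":0,"az":0,"gripper":1},
    {"x":136,"y":-85,"z":0,"ax":0,"ay":0,"az":0,"gripper":1},
    {"x":166,"y":-104,"z":0,"ax":0,"ay":0,"az":-3,"gripper":1},
    {"x":190,"y":-119,"z":0,"ax":0,"ay":0,"az":-6,"gripper":1},
    {"x":205,"y":-128,"z":0,"ax":0,"ay":0,"az":-8,"gripper":1},
    {"x":208,"y":-130,"z":0,"ax":0,"ay":0,"az":-10,"gripper":1},
  ],
)

```text
time: 1.48
tcp_pos: [522.0, -24.8, 230.9]
ee_rot: [-3.004, -0.916, -0.0]
force: [-0.7, -0.3, -1.1]
width: 85.3
grip_force: 0.0
```

```bash
python3 - <<'E'
from h import *
s=bot.read_state();a=optics.camera("wrist");np.save("w1.npy",{k:s[k] for k in("tcp_pos","ee_rot")},allow_pickle=True)
cv2.imwrite("pics/w2.png",a[:,:,::-1]);print(s["time"],s["tcp_pos"],R.from_rotvec(s["ee_rot"]).as_matrix().round(3),s["force"])
c=cam("wrist",s);print(proj(c,[520.5,-27.5,78]),proj(c,[605,27,36]))
E
```

```text
1.4833 [521.98009436 -24.75233573 230.8847545 ] [[ 0.83   0.558  0.   ]
 [ 0.558 -0.83   0.001]
 [ 0.    -0.001 -1.   ]] [-0.68431532 -0.34138586 -1.13676403]
[313.81160093 233.500633  ] [315.82101225 120.25256219]
```

View pics/w2.png

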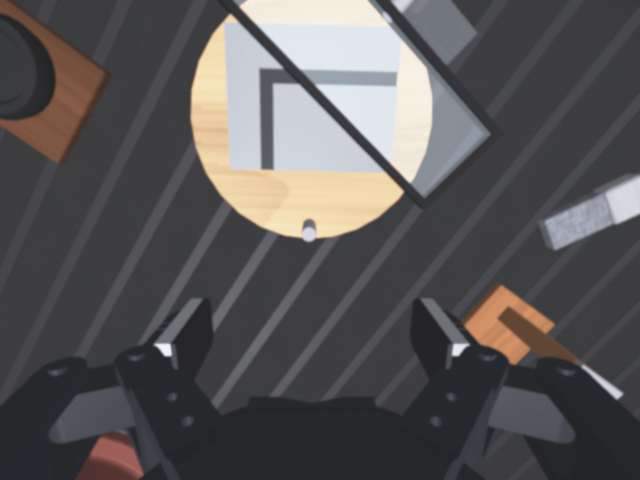

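The wrist view shows the peg top at (309,232), the wheel rim centred near (311,118), the blank's near edge from (229,170) to (393,172), and the frame's outer near edge from (228,0) to (421,207) with a corner at (493,130).

```bash
python3 - <<'E'
from h import *
from scipy.optimize import least_squares
s=np.load("w1.npy",allow_pickle=True).item();c=cam("wrist",s);im=cv2.imread("pics/w2.png")
h=cv2.cvtColor(im,cv2.COLOR_BGR2HSV)
m=((h[...,0]>8)&(h[...,0]<28)&(h[...,1]>55)&(h[...,2]>150)).astype(np.uint8);m[:,440:]=0;m[:,:180]=0;m[260:]=0
ys,xs=np.nonzero(m);pts=np.array([p[0] for p in cv2.convexHull(np.c_[xs,ys].astype(np.int32))])
pts=pts[(pts[:,1]>25)&(pts[:,0]<300)|(pts[:,0]>330)&(pts[:,1]>150)]
P=np.array([onz(c,p,36)[:2] for p in pts]);f=least_squares(lambda v:np.hypot(*(P-v).T)-115,P.mean(0),loss="soft_l1",f_scale=1);W=f.x
print("wheel",W,f.fun.round(1))
pg=onz(c,(309,233),78)[:2];print("peg",pg,pg-W,np.hypot(*(pg-W)),np.degrees(np.arctan2(*(W-pg)[::-1])))
a=onz(c,(229,170.5),55)[:2];b=onz(c,(393,173),55)[:2];print("blank edge",a,b,np.hypot(*(b-a)),np.degrees(np.arctan2(*(b-a)[::-1]))+90)
# frame dark edges: fit dark ridges on the near bar, rows 20..180
g=cv2.cvtColor(im,cv2.COLOR_BGR2GRAY).astype(float)
L=[]
for y in range(10,185,5):
    x0=int(228+y*193/207.);r=g[y,x0-10:x0+22];w=np.clip(75-r,0,None) if y<140 else np.clip(75-r,0,None)
    if w.sum()>0:L.append((x0-10+(w*np.arange(32)).sum()/w.sum(),y))
L=np.array(L,np.float32);v=cv2.fitLine(L,cv2.DIST_HUBER,0,.01,.01).ravel();print(v)
Q=[onz(c,v[2:]+t*v[:2],160)[:2] for t in(-80,80)];d=Q[0]-Q[1]
print("frame y-axis yaw",np.degrees(np.arctan2(d[1],d[0]))-90)
for p in((421,207),(493,130)):print("corner",onz(c,p,160))
E
```

```text
wheel [601.76976466  30.32631665] [-0.7 -0.2  0.1 -0.1  0.1  0.  -0.1  0.1  0.5 -0.2  0.1  0.2  0.2 -0.
  0.1  0.1 -0.   0.2 -0.1 -0.2 -0.1 -0.2 -0.2 -0.1 -0.5 -0.   0.   0.1
 -0.6 -0.3 -0.4 -3.4 -1.3]
peg [518.43809245 -23.59609086] [-83.33167222 -53.92240751] 99.25620195352307 32.906170395575145
blank edge [521.81554239  68.85170311] [605.52118508 -59.61847512] 153.33369269295758 33.086535763305854
[  0.69691706   0.7171517  310.9457      89.        ]
frame y-axis yaw -9.44179031081569
corner [590.22015365 -63.25413764 160.        ]
corner [651.27479973 -69.71420498 160.        ]
```

Call:
jog_arm(
  plan=[
    {"x":-1,"y":-1,"z":20,"ax":0,"ay":0,"az":0,"gripper":1},
    {"x":-2,"y":-2,"z":50,"ax":0,"ay":0,"az":0,"gripper":1},
    {"x":-2.4,"y":-2.8,"z":85,"ax":0,"ay":0,"az":0,"gripper":1},
    {"x":-2.4,"y":-2.8,"z":120,"ax":0,"ay":0,"az":0,"gripper":1},
    {"x":-2.4,"y":-2.8,"z":150,"ax":0,"ay":0,"az":0,"gripper":1},
    {"x":-2.4,"y":-2.8,"z":170,"ax":0,"ay":0,"az":0,"gripper":1},
    {"x":-2.4,"y":-2.8,"z":178,"ax":0,"ay":0,"az":0,"gripper":0.6},
    {"x":-2.4,"y":-2.8,"z":180,"ax":0,"ay":0,"az":0,"gripper":0.3},
  ],
  squeeze=30,
)

```text
time: 2.2
tcp_pos: [515.9, -26.6, 50.0]
ee_rot: [-3.006, -0.907, 0.004]
force: [0.2, 0.7, -0.6]
width: 63.6
grip_force: 0.0
```

Call:
jog_arm(
  plan=[
    {"x":0,"y":0,"z":0,"ax":0,"ay":0,"az":0,"gripper":0.15},
    {"x":0,"y":0,"z":0,"ax":0,"ay":0,"az":0,"gripper":0},
    {"x":0,"y":0,"z":0,"ax":0,"ay":0,"az":0,"gripper":0},
    {"x":0,"y":0,"z":0,"ax":0,"ay":0,"az":0,"gripper":0},
    {"x":0,"y":0,"z":0,"ax":0,"ay":0,"az":0,"gripper":0},
    {"x":0,"y":0,"z":0,"ax":0,"ay":0,"az":0,"gripper":0},
    {"x":0,"y":0,"z":0,"ax":0,"ay":0,"az":0,"gripper":0},
    {"x":0,"y":0,"z":0,"ax":0,"ay":0,"az":0,"gripper":0},
  ],
)

```text
time: 2.87
tcp_pos: [518.0, -26.4, 52.6]
ee_rot: [3.006, 0.909, 0.003]
force: [-1.5, 0.2, 7.3]
width: 12.9
grip_force: 29.2
```

Call:
jog_arm(
  plan=[
    {"x":0,"y":-2.2,"z":0,"ax":0,"ay":0,"az":1.25,"gripper":0},
    {"x":0.2,"y":-6.5,"z":0,"ax":0,"ay":0,"az":3.75,"gripper":0},
    {"x":0.6,"y":-11.3,"z":0,"ax":0,"ay":0,"az":6.5,"gripper":0},
    {"x":1.4,"y":-16.5,"z":0,"ax":0,"ay":0,"az":9.5,"gripper":0},
    {"x":2.4,"y":-21.6,"z":0,"ax":0,"ay":0,"az":12.5,"gripper":0},
    {"x":3.6,"y":-26.7,"z":0,"ax":0,"ay":0,"az":15.5,"gripper":0},
    {"x":5.2,"y":-31.7,"z":0,"ax":0,"ay":0,"az":18.5,"gripper":0},
    {"x":7,"y":-36.7,"z":0,"ax":0,"ay":0,"az":21.5,"gripper":0},
  ],
)

```text
time: 3.53
tcp_pos: [503.7, 7.4, 52.6]
ee_rot: [3.122, 0.327, 0.003]
force: [-0.5, -3.2, 7.0]
width: 13.2
grip_force: 29.7
```

Call:
jog_arm(
  plan=[
    {"x":0.1,"y":-5.2,"z":0,"ax":0,"ay":0,"az":3,"gripper":0},
    {"x":0.6,"y":-10.5,"z":0,"ax":0,"ay":0,"az":6,"gripper":0},
    {"x":1.2,"y":-15.6,"z":0,"ax":0,"ay":0,"az":9,"gripper":0},
    {"x":2.2,"y":-20.8,"z":0,"ax":0,"ay":0,"az":12,"gripper":0},
    {"x":3.4,"y":-25.9,"z":0,"ax":0,"ay":0,"az":15,"gripper":0},
    {"x":4.9,"y":-30.9,"z":0,"ax":0,"ay":0,"az":18,"gripper":0},
    {"x":6,"y":-34.2,"z":0,"ax":0,"ay":0,"az":20,"gripper":0},
    {"x":6.6,"y":-35.8,"z":0,"ax":0,"ay":0,"az":21,"gripper":0},
  ],
)

```text
time: 4.2
tcp_pos: [500.3, 20.3, 52.4]
ee_rot: [-3.113, 0.187, -0.007]
force: [2.6, 5.6, 1.9]
width: 12.8
grip_force: 30.9
```

```bash
python3 - <<'E'
from h import *
s=bot.read_state();print(s["time"],s["tcp_pos"],s["ee_rot"],s["force"],s["width"])
W=np.array([601.8,30.3]);d=W-s["tcp_pos"][:2];print(np.hypot(*d),np.degrees(np.arctan2(d[1],d[0])))
a=optics.camera("wrist");cv2.imwrite("pics/w3.png",a[:,:,::-1]);np.save("w3.npy",{k:s[k] for k in("tcp_pos","ee_rot")},allow_pickle=True)
E
```

```text
4.2 [500.33672073  20.29260659  52.44907144] [-3.1127569   0.18743427 -0.00724622] [2.63957186 5.61349042 1.94858267] 12.804456209799238
101.95560290625212 5.6329038489687395
```

Call:
jog_arm(
  plan=[
    {"x":0,"y":0,"z":0,"ax":0,"ay":0,"az":0,"gripper":0},
    {"x":0,"y":0,"z":0,"ax":0,"ay":0,"az":0,"gripper":0},
    {"x":0,"y":0,"z":0,"ax":0,"ay":0,"az":0,"gripper":0},
    {"x":0,"y":0,"z":0,"ax":0,"ay":0,"az":0,"gripper":0},
    {"x":0,"y":0,"z":0,"ax":0,"ay":0,"az":0,"gripper":0},
    {"x":0,"y":0,"z":0,"ax":0,"ay":0,"az":0,"gripper":0},
    {"x":0,"y":0,"z":0,"ax":0,"ay":0,"az":0,"gripper":0},
    {"x":0,"y":0,"z":0,"ax":0,"ay":0,"az":0,"gripper":0},
  ],
)

```text
time: 4.92
tcp_pos: [500.3, 19.5, 52.4]
ee_rot: [-3.116, 0.187, -0.007]
force: [4.0, 0.9, 6.4]
width: 12.9
grip_force: 31.0
```

```bash
python3 - <<'E'
from h import *
s=bot.read_state();print(s)
a=optics.camera("scene");cv2.imwrite("pics/s1.png",cv2.resize(a[130:330,230:450],None,fx=3,fy=3,interpolation=2)[:,:,::-1])
E
```

```text
{'time': 4.9167, 'q': array([-0.12058584,  0.42184101, -0.48686605,  0.65899096,  0.02063425,
        3.14101052]), 'qvel': array([-0.00053531,  0.00071602,  0.0003584 ,  0.00021227, -0.00126357,
       -0.00152261]), 'joint_torque': array([ -0.08164734, -50.43920517,  20.98149598,   1.36923864,
         0.10037356,   0.05863281]), 'tcp_pos': array([500.34419635,  19.53859584,  52.39765744]), 'ee_rot': array([-3.11556274,  0.18711422, -0.00677609]), 'force': array([3.96801157, 0.90332268, 6.3902327 ]), 'torque': array([-0.15176255, -0.58257698,  0.06144145]), 'grip_force': 31.001245379447937, 'width': 12.8686412308535}
```

View pics/s1.png

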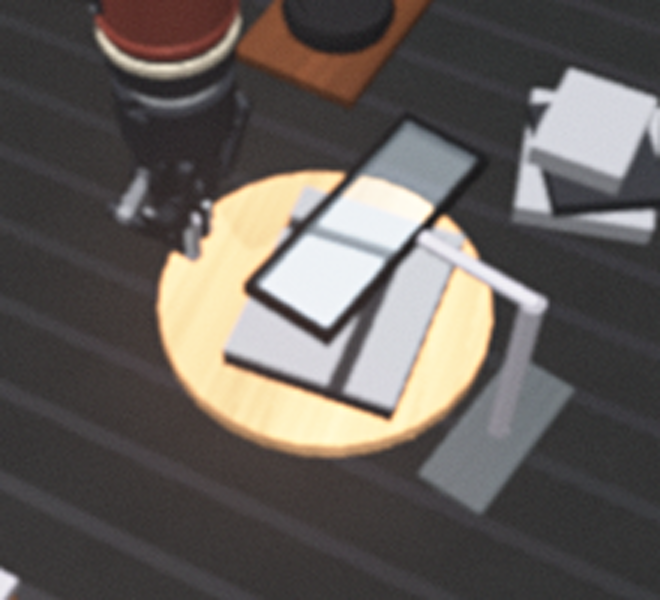

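The crop shows the wheel part turned, held by the gripper; the cause is the last joint at its limit (3.141). I'll finish the arc while turning the tool back about the round peg.

Call:
jog_arm(
  plan=[
    {"x":-0.4,"y":-3,"z":0,"ax":0,"ay":0,"az":-3,"gripper":0},
    {"x":-0.9,"y":-7,"z":0,"ax":0,"ay":0,"az":-6,"gripper":0},
    {"x":-1.3,"y":-11,"z":0,"ax":0,"ay":0,"az":-9,"gripper":0},
    {"x":-1.7,"y":-15,"z":0,"ax":0,"ay":0,"az":-11,"gripper":0},
    {"x":-1.9,"y":-19,"z":0,"ax":0,"ay":0,"az":-13,"gripper":0},
    {"x":-1.9,"y":-23,"z":0,"ax":0,"ay":0,"az":-15,"gripper":0},
    {"x":-1.9,"y":-26,"z":0,"ax":0,"ay":0,"az":-17,"gripper":0},
    {"x":-1.9,"y":-26.7,"z":0,"ax":0,"ay":0,"az":-17,"gripper":0},
  ],
)

```text
time: 5.63
tcp_pos: [499.7, 45.9, 52.2]
ee_rot: [-3.111, -0.278, -0.006]
force: [-1.3, -4.1, 6.4]
width: 12.6
grip_force: 31.0
```

```bash
python3 - <<'E'
from h import *
s=bot.read_state();print(s["time"],s["tcp_pos"],s["ee_rot"],s["force"],s["width"],s["q"][5])
W=np.array([601.8,30.3]);d=W-s["tcp_pos"][:2];print(np.hypot(*d),np.degrees(np.arctan2(d[1],d[0])))
a=optics.camera("wrist");cv2.imwrite("pics/w4.png",a[:,:,::-1]);np.save("w4.npy",{k:s[k] for k in("tcp_pos","ee_rot")},allow_pickle=True)
E
```

```text
5.6333 [499.69279657  45.90586997  52.1982369 ] [-3.11084126 -0.27751019 -0.00559577] [-1.25144472 -4.06848472  6.41524561] 12.577392001556584 2.8972413750488504
103.29290474301504 -8.68973138305974
```

View pics/w4.png

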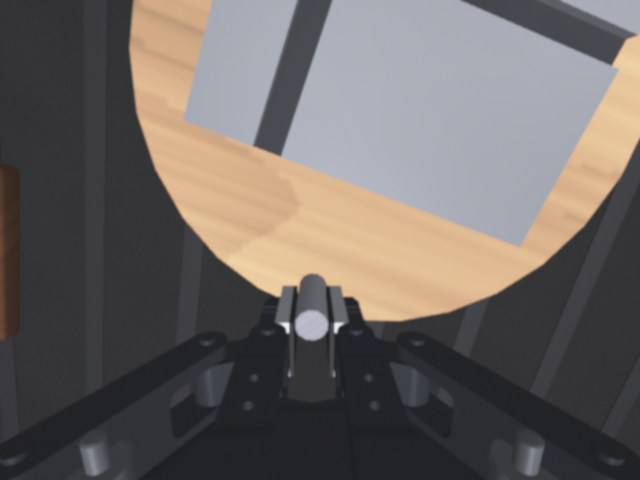

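The wrist view shows the peg gripped at (312,325), and the blank's near edge from (185,121) to (520,245), with the groove's short-leg mouth at (267,150). Next I'll measure the blank's angle from that edge.

```bash
cat > m.py <<'E'
from h import *
def blank(png,s):
    im=cv2.imread(png);c=cam("wrist",s);h=cv2.cvtColor(im,cv2.COLOR_BGR2HSV)
    m=((h[...,0]>95)&(h[...,1]<60)&(h[...,2]>125)).astype(np.uint8);m[270:]=0
    E=[]
    for x in list(range(195,250,3))+list(range(292,512,3)):
        y=np.nonzero(m[:,x])[0]
        if len(y):E.append((x,y.max()+.5))
    v=cv2.fitLine(np.array(E,np.float32),cv2.DIST_HUBER,0,.01,.01).ravel()
    a,b=[onz(c,v[2:]+t*v[:2],55)[:2] for t in(-150,150)];d=b-a
    print("edge dir +90:",np.degrees(np.arctan2(d[1],d[0]))+90,v)
    return c,m
if __name__=="__main__":
    s=np.load("w4.npy",allow_pickle=True).item();c,m=blank("pics/w4.png",s)
    L,Rr,g1,g2=[onz(c,p,55)[:2] for p in((185,121),(520,245),(254,147),(282,157))]
    print(L,Rr,np.hypot(*(L-Rr)),"mouth",g1,g2,(g1+g2)/2,np.hypot(*(g1-g2)))
    print("peg",onz(c,(312,325),78))
E
python3 m.py
```

```text
edge dir +90: -9.945364572371844 [9.3566620e-01 3.5288632e-01 3.6482797e+02 1.8787634e+02]
[570.50324792 110.95638689] [545.56666867 -36.4675544 ] 149.51806395563594 mouth [565.50900765  82.45666884] [563.6500348   70.65503846] [564.57952123  76.55585365] 11.947144410997568
peg [503.50221434  46.96776988  78.        ]
```

The wheel is at −9.6 to −9.9° against the magnifier's −9.5°, so it's set. The blank measures 149.5 mm long and the groove 11.95 mm wide, both as given. Releasing and going to the rack.

Call:
jog_arm(
  plan=[
    {"x":0,"y":0,"z":0,"ax":0,"ay":0,"az":0,"gripper":0.3},
    {"x":0,"y":0,"z":0,"ax":0,"ay":0,"az":0,"gripper":0.6},
    {"x":0,"y":0,"z":0,"ax":0,"ay":0,"az":0,"gripper":0.6},
    {"x":0,"y":0,"z":-10,"ax":0,"ay":0,"az":0,"gripper":0.6},
    {"x":0,"y":0,"z":-40,"ax":0,"ay":0,"az":0,"gripper":0.6},
    {"x":0,"y":0,"z":-80,"ax":0,"ay":0,"az":0,"gripper":1},
    {"x":0,"y":0,"z":-120,"ax":0,"ay":0,"az":0,"gripper":1},
    {"x":0,"y":0,"z":-160,"ax":0,"ay":0,"az":0,"gripper":1},
  ],
)

```text
time: 6.35
tcp_pos: [498.8, 43.2, 214.3]
ee_rot: [-3.108, -0.275, -0.006]
force: [2.1, -0.1, 0.4]
width: 84.3
grip_force: 0.0
```

Call:
jog_arm(
  plan=[
    {"x":-2,"y":15,"z":-25,"ax":0,"ay":0,"az":0,"gripper":1},
    {"x":-6,"y":45,"z":-45,"ax":0,"ay":0,"az":1,"gripper":1},
    {"x":-11,"y":82,"z":-50,"ax":0,"ay":0,"az":2,"gripper":1},
    {"x":-16,"y":119,"z":-50,"ax":0,"ay":0,"az":4,"gripper":1},
    {"x":-21,"y":156,"z":-50,"ax":0,"ay":0,"az":6,"gripper":1},
    {"x":-26,"y":193,"z":-50,"ax":0,"ay":0,"az":8,"gripper":1},
    {"x":-31,"y":230,"z":-50,"ax":0,"ay":0,"az":9,"gripper":1},
    {"x":-35,"y":260,"z":-50,"ax":0,"ay":0,"az":10.2,"gripper":1},
  ],
)

```text
time: 7.02
tcp_pos: [510.3, -222.4, 256.9]
ee_rot: [-3.121, 0.005, -0.004]
force: [-0.5, 0.6, -0.6]
width: 85.2
grip_force: 0.0
```

Call:
jog_arm(
  plan=[
    {"x":1,"y":30,"z":0,"ax":0,"ay":0,"az":0,"gripper":1},
    {"x":2,"y":55,"z":0,"ax":0,"ay":0,"az":0,"gripper":1},
    {"x":3,"y":72,"z":0,"ax":0,"ay":0,"az":0,"gripper":1},
    {"x":4,"y":80,"z":0,"ax":0,"ay":0,"az":0,"gripper":1},
    {"x":4,"y":83,"z":0,"ax":0,"ay":0,"az":0,"gripper":1},
    {"x":4,"y":83,"z":0,"ax":0,"ay":0,"az":0,"gripper":1},
    {"x":4,"y":83,"z":0,"ax":0,"ay":0,"az":0,"gripper":1},
    {"x":4,"y":83,"z":0,"ax":0,"ay":0,"az":0,"gripper":1},
  ],
)

```text
time: 7.68
tcp_pos: [514.7, -301.7, 254.8]
ee_rot: [-3.12, 0.0, -0.004]
force: [-0.3, -0.2, 0.8]
width: 85.3
grip_force: 0.0
```

```bash
python3 - <<'E'
from h import *
s=bot.read_state();print(s["time"],s["tcp_pos"],s["ee_rot"],s["force"],s["width"],s["q"])
a=optics.camera("wrist");cv2.imwrite("pics/w5.png",a[:,:,::-1]);np.save("w5.npy",{k:s[k] for k in("tcp_pos","ee_rot")},allow_pickle=True)
c=cam("wrist",s);print(proj(c,[513,-298,173]),proj(c,[513,-298,135]))
E
```

```text
7.6833 [ 514.70777228 -301.73685636  254.84350462] [-3.12005016e+00  2.21378097e-04 -3.55084662e-03] [-0.2952312  -0.1719321   0.80931448] 85.25489056427186 [-0.66278749  0.42804875  0.1104785   1.2646861   0.01838083  2.47884175]
[310.27386508 255.53341528] [311.41420373 241.48623075]
```

View pics/w5.png

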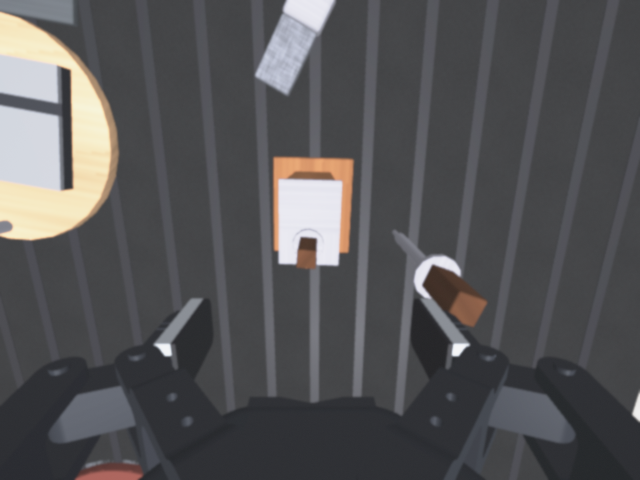

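The stylus's collar is at (308,241) in the fork with its grip top at (306,257), squared to the stand; the big lookalike is to the right at (437,278), clear of the fingers.

```bash
python3 - <<'E'
from h import *
s=np.load("w5.npy",allow_pickle=True).item();c=cam("wrist",s);im=cv2.imread("pics/w5.png")
h=cv2.cvtColor(im,cv2.COLOR_BGR2HSV)[225:275,285:330]
m=((h[...,1]>90)&(h[...,2]<190)).astype(np.uint8);n,l,st,ce=cv2.connectedComponentsWithStats(m)
i=1+st[1:,4].argmax();print(st[i],ce[i])
for r in range(0,50,2):print(''.join('#' if v else '.' for v in m[r]))
for p in((306.5,257),(306,259)):print("top",onz(c,p,173))
for p in((308,241),(308,240)):print("collar",onz(c,p,135))
for p in((279,180),(342,182),(278,264),(339,265),(299,264),(320,264)):print("fork",onz(c,p,130)[:2].round(1))
E
```

```text
[ 12  14  18  29 445] [21.32134831 29.1011236 ]
.............................................
.............................................
.............................................
.............................................
.............................................
.............................................
.............................................
.................######......................
.................#############...............
................##############...............
................#############................
...............##############................
..............################...............
..............################...............
..............################...............
.............#################...............
.............#################...............
.............#################...............
.............#################...............
.............#################...............
............##################...............
.............################................
.............................................
.............................................
.............................................
top [ 511.89326553 -295.3264894   173.        ]
top [ 510.40191249 -294.96587753  173.        ]
collar [ 513.39487346 -295.21265885  135.        ]
collar [ 514.23937725 -295.21492432  135.        ]
fork [ 562.  -272.2]
fork [ 560.5 -322.1]
fork [ 491.7 -269.5]
fork [ 491.1 -321.3]
fork [ 491.8 -287.4]
fork [ 491.9 -305.2]
```

Call:
jog_arm(
  plan=[
    {"x":-0.5,"y":-0.8,"z":10,"ax":-0.6,"ay":0,"az":0,"gripper":0.6},
    {"x":-1,"y":-1.6,"z":30,"ax":-1.2,"ay":0,"az":0.5,"gripper":0.6},
    {"x":-1.7,"y":-2.6,"z":55,"ax":-1.2,"ay":0,"az":1,"gripper":0.6},
    {"x":-1.7,"y":-2.6,"z":80,"ax":-1.2,"ay":0,"az":1,"gripper":0.6},
    {"x":-1.7,"y":-2.6,"z":100,"ax":-1.2,"ay":0,"az":1,"gripper":0.6},
    {"x":-1.7,"y":-2.6,"z":112,"ax":-1.2,"ay":0,"az":1,"gripper":0.6},
    {"x":-1.7,"y":-2.6,"z":116,"ax":-1.2,"ay":0,"az":1,"gripper":0.6},
    {"x":-1.7,"y":-2.6,"z":116,"ax":-1.2,"ay":0,"az":1,"gripper":0.5},
  ],
  squeeze=40,
)

```text
time: 8.4
tcp_pos: [512.8, -296.9, 138.0]
ee_rot: [-3.14, 0.028, -0.001]
force: [0.1, 0.7, 0.4]
width: 43.0
grip_force: 0.0
```

Call:
jog_arm(
  plan=[
    {"x":0,"y":0,"z":0,"ax":0,"ay":0,"az":0,"gripper":0.4},
    {"x":0,"y":0,"z":0,"ax":0,"ay":0,"az":0,"gripper":0.3},
    {"x":0,"y":0,"z":0,"ax":0,"ay":0,"az":0,"gripper":0.2},
    {"x":0,"y":0,"z":0,"ax":0,"ay":0,"az":0,"gripper":0.1},
    {"x":0,"y":0,"z":0,"ax":0,"ay":0,"az":0,"gripper":0},
    {"x":0,"y":0,"z":0,"ax":0,"ay":0,"az":0,"gripper":0},
    {"x":0,"y":0,"z":0,"ax":0,"ay":0,"az":0,"gripper":0},
    {"x":0,"y":0,"z":0,"ax":0,"ay":0,"az":0,"gripper":0},
  ],
)

```text
time: 9.07
tcp_pos: [513.7, -298.2, 139.7]
ee_rot: [3.141, -0.029, 0.006]
force: [-0.5, 0.8, 5.8]
width: 13.1
grip_force: 39.9
```

```bash
python3 - <<'E'
from h import *
s=bot.read_state();print(s["time"],s["tcp_pos"],s["ee_rot"],s["force"],s["torque"],s["width"],s["grip_force"],s["q"])
a=optics.camera("wrist");cv2.imwrite("pics/w6.png",a[:,:,::-1]);np.save("w6.npy",{k:s[k] for k in("tcp_pos","ee_rot")},allow_pickle=True)
E
```

```text
9.0667 [ 513.69429168 -298.21326108  139.72447181] [ 3.14088907 -0.02946969  0.00553963] [-0.52289475  0.76841577  5.7650389 ] [0.23030515 0.16138321 0.02508364] 13.130111774234878 39.90225613117218 [-6.49931034e-01  4.80022494e-01 -1.16201631e-01  9.71409202e-01
  1.65866201e-03  2.51042888e+00]
```

Call:
jog_arm(
  plan=[
    {"x":0,"y":0,"z":-6,"ax":0,"ay":0,"az":0,"gripper":0},
    {"x":0,"y":0,"z":-16,"ax":0,"ay":0,"az":0,"gripper":0},
    {"x":0,"y":0,"z":-20,"ax":0,"ay":0,"az":0,"gripper":0},
    {"x":-15,"y":0,"z":-20,"ax":0,"ay":0,"az":0,"gripper":0},
    {"x":-35,"y":0,"z":-20,"ax":0,"ay":0,"az":0,"gripper":0},
    {"x":-55,"y":0,"z":-25,"ax":0,"ay":0,"az":0,"gripper":0},
    {"x":-65,"y":-5,"z":-50,"ax":0,"ay":0,"az":0,"gripper":0},
    {"x":-65,"y":-20,"z":-80,"ax":0,"ay":0,"az":0,"gripper":0},
  ],
)

```text
time: 9.78
tcp_pos: [445.5, -276.9, 218.1]
ee_rot: [-3.139, 0.033, 0.002]
force: [1.1, -1.2, -0.5]
width: 13.4
grip_force: 39.1
```

```bash
cat > t.py <<'E'
from h import *
W=np.array([602,29.9,0]);Y=np.radians(-9.7);u=np.array([np.cos(Y),np.sin(Y),0]);v=np.array([-u[1],u[0],0])
TIP=np.array([0,0,115.7])
def ori(lean,psi):
    return R.from_rotvec(-v*np.radians(lean))*R.from_rotvec([0,0,np.radians(psi)])*R.from_rotvec([np.pi,0,0])
def go(s,a,b,z,lean=35,psi=15):
    R0=R.from_rotvec(s["ee_rot"]);R1=ori(lean,psi)
    tip=W+a*u+b*v+[0,0,z];tcp=tip-R1.apply(TIP)
    print("tcp",tcp.round(1),"shift",R0.inv().apply(tcp-s["tcp_pos"]).round(1),"rot",np.degrees((R0.inv()*R1).as_rotvec()).round(2))
def tipnow(s):
    t=s["tcp_pos"]+R.from_rotvec(s["ee_rot"]).apply(TIP)-W;print("tip a,b,z",(t@u).round(1),(t@v).round(1),t[2].round(1),"axis",R.from_rotvec(s["ee_rot"]).apply([0,0,1]).round(3))
E
python3 - <<'E'
from t import *
s=bot.read_state();print(s["time"],s["tcp_pos"],s["ee_rot"],s["width"],s["force"])
print(ori(35,15).apply([0,0,1]));go(s,-20,-71,100);go(s,35,-71,62);tipnow(s)
E
```

```text
9.7833 [ 445.51929748 -276.90660213  218.11288323] [-3.13943676e+00  3.34733694e-02  2.34334627e-03] 13.367864262795903 [ 1.07504187 -1.20200243 -0.46486041]
[ 0.56537628 -0.09664154 -0.81915204]
tcp [504.9 -25.5 194.8] shift [  54.1 -252.5   23.8] rot [-10.15  33.72 -15.74]
tcp [559.1 -34.8 156.8] shift [ 108.5 -244.4   61.7] rot [-10.15  33.72 -15.74]
tip a,b,z -102.8 -328.6 102.4 axis [-0.001  0.002 -1.   ]
```

Call:
jog_arm(
  plan=[
    {"x":3,"y":-15,"z":0,"ax":-0.5,"ay":1.7,"az":-0.8,"gripper":0},
    {"x":10,"y":-48,"z":0,"ax":-2,"ay":6.7,"az":-3.1,"gripper":0},
    {"x":18,"y":-86,"z":2,"ax":-3.5,"ay":11.8,"az":-5.5,"gripper":0},
    {"x":26,"y":-125,"z":6,"ax":-5.1,"ay":16.9,"az":-7.9,"gripper":0},
    {"x":34,"y":-163,"z":11,"ax":-6.6,"ay":21.9,"az":-10.2,"gripper":0},
    {"x":42,"y":-200,"z":16,"ax":-8.1,"ay":27,"az":-12.6,"gripper":0},
    {"x":50,"y":-233,"z":21,"ax":-9.4,"ay":31.4,"az":-14.6,"gripper":0},
    {"x":54,"y":-252.5,"z":24,"ax":-10.15,"ay":33.72,"az":-15.74,"gripper":0},
  ],
)

```text
time: 10.45
tcp_pos: [505.5, -22.1, 194.5]
ee_rot: [2.808, 0.379, 0.865]
force: [0.4, -0.5, -0.9]
width: 13.4
grip_force: 39.3
```

```bash
python3 - <<'E'
from t import *
s=bot.read_state();print(s["time"],s["tcp_pos"],s["ee_rot"],s["width"],s["force"],s["q"])
tipnow(s);go(s,-20,-71,100);go(s,0,-71,72);go(s,35,-71,62)
E
```

```text
10.45 [505.48933969 -22.12751346 194.46486296] [2.80834094 0.378574   0.86520303] 13.36155255068158 [ 0.43171908 -0.45548246 -0.94445219] [-0.20313056 -0.1141935  -0.95906392  0.10803205  0.02285103  2.67776431]
tip a,b,z -19.3 -67.2 100.2 axis [ 0.572 -0.094 -0.815]
tcp [504.9 -25.5 194.8] shift [-1.3  3.2 -0.3] rot [ 0.01 -0.46  0.3 ]
tcp [524.6 -28.9 166.8] shift [-1.3  3.3 34.1] rot [ 0.01 -0.46  0.3 ]
tcp [559.1 -34.8 156.8] shift [19.3 13.  62.6] rot [ 0.01 -0.46  0.3 ]
```

Call:
jog_arm(
  plan=[
    {"x":0,"y":0,"z":8,"ax":0,"ay":0,"az":0,"gripper":0},
    {"x":-0.5,"y":0,"z":22,"ax":0,"ay":0,"az":0,"gripper":0},
    {"x":0,"y":1,"z":33,"ax":0,"ay":0,"az":0,"gripper":0},
    {"x":5,"y":3,"z":42,"ax":0,"ay":0,"az":0,"gripper":0},
    {"x":12,"y":7,"z":52,"ax":0,"ay":0,"az":0,"gripper":0},
    {"x":18,"y":10,"z":60,"ax":0,"ay":0,"az":0,"gripper":0},
    {"x":19.3,"y":11,"z":62,"ax":0,"ay":0,"az":0,"gripper":0},
    {"x":19.3,"y":11,"z":62,"ax":0,"ay":0,"az":0,"gripper":0},
  ],
)

```text
time: 11.12
tcp_pos: [560.5, -36.3, 156.9]
ee_rot: [2.81, 0.374, 0.859]
force: [0.5, -0.0, -0.9]
width: 13.5
grip_force: 39.4
```

```bash
python3 - <<'E'
from t import *
s=bot.read_state();print(s["time"],s["tcp_pos"],s["ee_rot"],s["width"],s["force"],s["q"])
tipnow(s);go(s,35,-71,50)
w=optics.camera("wrist");a=optics.camera("scene");b=optics.camera("side")
np.save("w7.npy",{k:s[k] for k in("tcp_pos","ee_rot")},allow_pickle=True)
c=cam("wrist",s);t=s["tcp_pos"]+R.from_rotvec(s["ee_rot"]).apply(TIP)
for n,cc in(("wrist",c),("scene",cam("scene")),("side",cam("side"))):print(n,proj(cc,t))
for n,i in(("w7",w),("s7",a),("d7",b)):cv2.imwrite(f"pics/{n}.png",i[:,:,::-1])
pw,ps,pd=[np.round(proj(cc,t)).astype(int) for cc in(c,cam("scene"),cam("side"))]
def crop(i,p,r,f):return cv2.resize(i[max(p[1]-r,0):p[1]+r,max(p[0]-r,0):p[0]+r],(f,f),interpolation=cv2.INTER_CUBIC)
A=crop(w,np.clip(pw,75,400),75,400);B=crop(a,ps,40,400)
cv2.imwrite("pics/v7.png",np.hstack([A,B])[:,:,::-1]);print(np.clip(pw,75,400)-75,ps-40)
E
```

```text
11.1167 [560.45492733 -36.34902438 156.93683062] [2.80997382 0.37384199 0.8591758 ] 13.451741387903313 [ 0.46550994 -0.00662758 -0.88362948] [-0.20824055  0.07098285 -0.9104325  -0.02483166  0.02285391  2.6760715 ]
tip a,b,z 36.9 -72.3 62.4 axis [ 0.568 -0.097 -0.817]
tcp [559.1 -34.8 144.8] shift [-7.  -4.7  9. ] rot [ 0.07 -0.2   0.15]
wrist [312.49663012 241.30219106]
scene [331.72670457 254.26663993]
side [305.49515238 255.58301314]
[237 166] [292 214]
```

View pics/v7.png

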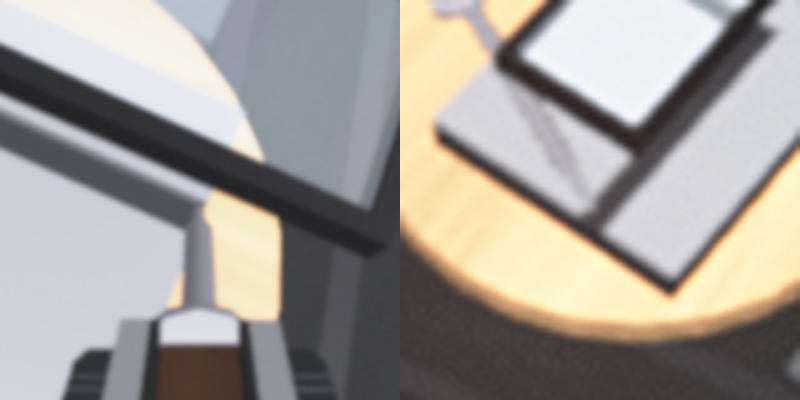

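The left half (wrist) shows the shaft from (198,300) up to a tip near (203,212), just at the groove mouth beside the frame bar. The right half (scene) shows the tip near (585,207), slightly left of the groove mouth at (597,222). I'll compare both against the model's projections.

```bash
python3 - <<'E'
from t import *
s=np.load("w7.npy",allow_pickle=True).item();c=cam("wrist",s);S=cam("scene")
f=lambda X:((proj(c,X)-[237,166])*400/150).round(0)
g=lambda X:((proj(S,X)-[292,214])*5+[400,0]).round(0)
R0=R.from_rotvec(s["ee_rot"])
for z in(10,15,45,85,95,105,115.7):
    X=s["tcp_pos"]+R0.apply([0,0,z]);print("axis",z,f(X),g(X))
for a,b,z in((29,-75,55),(41,-75,55),(35,-75,50),(29,-40,55),(41,-40,55),(-45,-75,55),(75,-75,55)):
    X=W+a*u+b*v+[0,0,z];print("blank",a,b,z,f(X),g(X))
A=cv2.imread("pics/v7.png");G=cv2.cvtColor(A,cv2.COLOR_BGR2GRAY)
for y in(300,280,260,240,230,220,210,200,190):print(y,' '.join(str(x) for x in G[y,170:240:5]))
print()
for y in(110,130,150,170,180,190,195,200,205,210,215,220):print(y,' '.join(str(x) for x in G[y,520:640:6]))
E
```

```text
axis 10 [203. 350.] [470.  -9.]
axis 15 [203. 339.] [477.   2.]
axis 45 [202. 284.] [514.  63.]
axis 85 [202. 231.] [563. 143.]
axis 95 [202. 220.] [575. 162.]
axis 105 [201. 211.] [586. 181.]
axis 115.7 [201. 201.] [599. 201.]
blank 29 -75 55 [195. 234.] [578. 205.]
blank 41 -75 55 [208. 200.] [602. 222.]
blank 35 -75 50 [197. 221.] [590. 220.]
blank 29 -40 55 [ 89. 187.] [631. 146.]
blank 41 -40 55 [104. 153.] [655. 161.]
blank -45 -75 55 [102. 469.] [430. 110.]
blank 75 -75 55 [244. 109.] [673. 268.]
300 225 229 203 119 114 123 133 141 149 189 230 233 234 235
280 209 215 208 133 111 123 136 146 155 202 231 232 232 232
260 209 209 198 136 110 123 137 147 160 217 234 234 234 234
240 208 209 201 147 111 122 137 148 169 225 235 237 238 238
230 204 190 163 124 111 121 137 147 180 234 238 238 238 238
220 94 84 82 84 97 118 139 186 230 237 236 235 235 235
210 81 82 82 81 86 108 140 208 233 234 234 234 234 235
200 82 83 87 98 113 134 157 189 226 233 233 229 220 190
190 121 142 167 188 201 207 206 196 178 156 109 65 43 37

110 189 179 181 181 187 196 184 136 86 51 41 42 55 93 146 198 231 2
[... 178 characters left out ...]
 215 216 216 214 210 199 182 183 187 201 214 215 215 216 211 190 139 95 77
180 126 166 198 213 217 217 212 207 199 188 190 204 215 217 203 163 111 79 74 75
190 56 65 106 151 186 209 216 216 212 197 187 191 201 183 136 93 78 73 86 126
195 103 66 61 96 138 179 202 213 216 206 194 190 185 147 101 77 74 78 114 168
200 184 131 77 59 83 127 166 199 213 215 207 194 170 117 80 73 74 101 155 200
205 230 206 150 85 58 73 111 161 195 212 208 190 159 104 75 73 86 137 192 215
210 239 236 216 167 104 61 66 106 149 182 184 159 128 91 75 81 115 173 212 218
215 237 240 238 227 186 118 68 63 93 129 134 110 91 78 76 102 156 201 217 216
220 237 240 241 241 231 197 136 81 59 74 85 81 75 76 93 140 191 213 216 216
```

```bash
python3 - <<'E'
from t import *
s=bot.read_state();R0=R.from_rotvec(s["ee_rot"])
for n,e in(("a",u),("b",v),("down",[0,0,-1.])):print(n,R0.inv().apply(e).round(4))
E
```

```text
a [0.7414 0.3438 0.5763]
b [ 4.203e-01 -9.074e-01  5.000e-04]
down [-0.5231 -0.2418  0.8172]
```

Call:
jog_arm(
  plan=[
    {"x":-1,"y":-0.5,"z":1.6,"ax":0,"ay":0,"az":0,"gripper":0},
    {"x":-2.1,"y":-1,"z":3.3,"ax":0,"ay":0,"az":0,"gripper":0},
    {"x":-3.1,"y":-1.5,"z":4.9,"ax":0,"ay":0,"az":0,"gripper":0},
    {"x":-4.2,"y":-1.9,"z":6.5,"ax":0,"ay":0,"az":0,"gripper":0},
    {"x":-4.7,"y":-2.2,"z":7.4,"ax":0,"ay":0,"az":0,"gripper":0},
    {"x":-5.2,"y":-2.4,"z":8.2,"ax":0,"ay":0,"az":0,"gripper":0},
    {"x":-5.2,"y":-2.4,"z":8.2,"ax":0,"ay":0,"az":0,"gripper":0},
    {"x":-5.2,"y":-2.4,"z":8.2,"ax":0,"ay":0,"az":0,"gripper":0},
  ],
)

```text
time: 11.93
tcp_pos: [560.1, -36.2, 146.8]
ee_rot: [2.81, 0.374, 0.859]
force: [-1.0, -0.1, -0.6]
width: 13.4
grip_force: 39.4
```

```bash
python3 - <<'E'
from t import *
TIP[1]=-1.1
s=bot.read_state();tipnow(s);print(s["force"],s["torque"],s["time"])
E
```

```text
tip a,b,z 36.1 -71.1 52.0 axis [ 0.568 -0.097 -0.817]
[-0.97483473 -0.08863533 -0.55241956] [ 0.13632449  0.60955492 -0.012832  ] 11.9333
```

Call:
jog_arm(
  plan=[
    {"x":-0.3,"y":-0.1,"z":0.4,"ax":0,"ay":0,"az":0,"gripper":0},
    {"x":-0.5,"y":-0.2,"z":0.8,"ax":0,"ay":0,"az":0,"gripper":0},
    {"x":-0.7,"y":-0.3,"z":1.1,"ax":0,"ay":0,"az":0,"gripper":0},
    {"x":-0.8,"y":-0.4,"z":1.3,"ax":0,"ay":0,"az":0,"gripper":0},
    {"x":-0.9,"y":-0.4,"z":1.4,"ax":0,"ay":0,"az":0,"gripper":0},
    {"x":-1,"y":-0.5,"z":1.6,"ax":0,"ay":0,"az":0,"gripper":0},
    {"x":-1,"y":-0.5,"z":1.6,"ax":0,"ay":0,"az":0,"gripper":0},
    {"x":-1,"y":-0.5,"z":1.6,"ax":0,"ay":0,"az":0,"gripper":0},
  ],
)

```text
time: 12.6
tcp_pos: [560.8, -36.3, 145.7]
ee_rot: [2.808, 0.374, 0.862]
force: [-1.0, 0.2, 5.1]
width: 13.2
grip_force: 40.1
```

```bash
cat > st.py <<'E'
from t import *
TIP[1]=-1.1
s=bot.read_state();tipnow(s);f=s["force"];print("F a,b,z",(f@u).round(2),(f@v).round(2),f[2].round(2),s["torque"].round(2),s["time"],s["width"],s["grip_force"])
E
python3 st.py
```

```text
tip a,b,z 37.1 -71.2 51.1 axis [ 0.57  -0.097 -0.816]
F a,b,z -1.05 0.05 5.11 [-0.08 -0.04 -0.09] 12.6 13.206823486118417 40.130454897880554
```

Floor contact came at the expected height (about 5 N). I'll ease off slightly and start the crawl.

Call:
jog_arm(
  plan=[
    {"x":0.9,"y":-1.75,"z":-0.2,"ax":0,"ay":0,"az":0,"gripper":0},
    {"x":1.8,"y":-3.5,"z":-0.3,"ax":0,"ay":0,"az":0,"gripper":0},
    {"x":2.7,"y":-5.3,"z":-0.3,"ax":0,"ay":0,"az":0,"gripper":0},
    {"x":3.6,"y":-7.2,"z":-0.3,"ax":0,"ay":0,"az":0,"gripper":0},
    {"x":4.4,"y":-9,"z":-0.3,"ax":0,"ay":0,"az":0,"gripper":0},
    {"x":5.2,"y":-10.8,"z":-0.3,"ax":0,"ay":0,"az":0,"gripper":0},
    {"x":6.1,"y":-12.6,"z":-0.3,"ax":0,"ay":0,"az":0,"gripper":0},
    {"x":6.9,"y":-14.4,"z":-0.3,"ax":0,"ay":0,"az":0,"gripper":0},
  ],
)

```text
time: 13.27
tcp_pos: [563.1, -20.8, 145.6]
ee_rot: [2.808, 0.373, 0.86]
force: [-0.1, -4.3, 4.7]
width: 13.7
grip_force: 40.5
```

```bash
python3 st.py
```

```text
tip a,b,z 36.6 -55.6 50.9 axis [ 0.569 -0.098 -0.816]
F a,b,z 0.67 -4.23 4.72 [-1.56 -0.21 -1.07] 13.2667 13.675710608614512 40.490734577178955
```

Call:
jog_arm(
  plan=[
    {"x":1.0,"y":-1.75,"z":-0.2,"ax":0,"ay":0,"az":0,"gripper":0},
    {"x":1.9,"y":-3.5,"z":-0.3,"ax":0,"ay":0,"az":0,"gripper":0},
    {"x":2.7,"y":-5.3,"z":-0.3,"ax":0,"ay":0,"az":0,"gripper":0},
    {"x":3.6,"y":-7.2,"z":-0.3,"ax":0,"ay":0,"az":0,"gripper":0},
    {"x":4.4,"y":-9,"z":-0.3,"ax":0,"ay":0,"az":0,"gripper":0},
    {"x":5.2,"y":-10.8,"z":-0.3,"ax":0,"ay":0,"az":0,"gripper":0},
    {"x":6.1,"y":-12.6,"z":-0.3,"ax":0,"ay":0,"az":0,"gripper":0},
    {"x":6.9,"y":-14.4,"z":-0.3,"ax":0,"ay":0,"az":0,"gripper":0},
  ],
)

```text
time: 13.93
tcp_pos: [565.5, -4.7, 145.7]
ee_rot: [2.809, 0.374, 0.859]
force: [-0.0, -4.8, 5.7]
width: 13.5
grip_force: 40.6
```

```bash
python3 st.py
```

```text
tip a,b,z 36.2 -39.3 50.9 axis [ 0.569 -0.097 -0.817]
F a,b,z 0.79 -4.72 5.68 [-1.42 -0.21 -0.98] 13.9333 13.485544824428086 40.57217717170715
```

Call:
jog_arm(
  plan=[
    {"x":1.0,"y":-1.7,"z":-0.1,"ax":0,"ay":0,"az":0,"gripper":0},
    {"x":2.0,"y":-3.5,"z":-0.2,"ax":0,"ay":0,"az":0,"gripper":0},
    {"x":2.9,"y":-5.3,"z":-0.3,"ax":0,"ay":0,"az":0,"gripper":0},
    {"x":3.8,"y":-7.1,"z":-0.3,"ax":0,"ay":0,"az":0,"gripper":0},
    {"x":4.7,"y":-8.9,"z":-0.3,"ax":0,"ay":0,"az":0,"gripper":0},
    {"x":5.6,"y":-10.7,"z":-0.3,"ax":0,"ay":0,"az":0,"gripper":0},
    {"x":6.5,"y":-12.4,"z":-0.3,"ax":0,"ay":0,"az":0,"gripper":0},
    {"x":7.4,"y":-14.2,"z":-0.3,"ax":0,"ay":0,"az":0,"gripper":0},
  ],
)

```text
time: 14.6
tcp_pos: [568.4, 11.5, 146.1]
ee_rot: [2.811, 0.375, 0.859]
force: [-0.2, -3.7, 3.0]
width: 13.9
grip_force: 39.9
```

```bash
python3 st.py
```

```text
tip a,b,z 36.2 -22.7 51.3 axis [ 0.568 -0.096 -0.817]
F a,b,z 0.41 -3.71 3.02 [-0.8   0.06 -0.6 ] 14.6 13.859190616359047 39.93126153945923
```

Call:
jog_arm(
  plan=[
    {"x":0.9,"y":-1.8,"z":0,"ax":0,"ay":0,"az":0,"gripper":0},
    {"x":1.8,"y":-3.6,"z":0.1,"ax":0,"ay":0,"az":0,"gripper":0},
    {"x":2.7,"y":-5.4,"z":0.1,"ax":0,"ay":0,"az":0,"gripper":0},
    {"x":3.6,"y":-7.2,"z":0.2,"ax":0,"ay":0,"az":0,"gripper":0},
    {"x":4.5,"y":-9,"z":0.2,"ax":0,"ay":0,"az":0,"gripper":0},
    {"x":5.4,"y":-10.8,"z":0.2,"ax":0,"ay":0,"az":0,"gripper":0},
    {"x":6.3,"y":-12.6,"z":0.3,"ax":0,"ay":0,"az":0,"gripper":0},
    {"x":7.1,"y":-14.4,"z":0.3,"ax":0,"ay":0,"az":0,"gripper":0},
  ],
)

```text
time: 15.27
tcp_pos: [571.6, 27.0, 146.1]
ee_rot: [2.81, 0.374, 0.859]
force: [-0.9, -2.1, 2.6]
width: 13.1
grip_force: 39.8
```

```bash
python3 st.py
```

```text
tip a,b,z 36.8 -6.9 51.3 axis [ 0.568 -0.097 -0.817]
F a,b,z -0.49 -2.21 2.57 [-0.7   0.16 -0.46] 15.2667 13.133679031111077 39.78529751300812
```

Call:
jog_arm(
  plan=[
    {"x":0.9,"y":-1.8,"z":0,"ax":0,"ay":0,"az":0,"gripper":0},
    {"x":1.7,"y":-3.6,"z":0.1,"ax":0,"ay":0,"az":0,"gripper":0},
    {"x":2.6,"y":-5.4,"z":0.1,"ax":0,"ay":0,"az":0,"gripper":0},
    {"x":3.5,"y":-7.2,"z":0.1,"ax":0,"ay":0,"az":0,"gripper":0},
    {"x":4.3,"y":-9,"z":0.1,"ax":0,"ay":0,"az":0,"gripper":0},
    {"x":5.2,"y":-10.8,"z":0.1,"ax":0,"ay":0,"az":0,"gripper":0},
    {"x":6.1,"y":-12.6,"z":0.1,"ax":0,"ay":0,"az":0,"gripper":0},
    {"x":6.9,"y":-14.4,"z":0.1,"ax":0,"ay":0,"az":0,"gripper":0},
  ],
)

```text
time: 15.93
tcp_pos: [574.5, 42.8, 146.2]
ee_rot: [2.81, 0.374, 0.859]
force: [-0.3, -2.6, 1.8]
width: 13.5
grip_force: 39.8
```

Call:
jog_arm(
  plan=[
    {"x":0.9,"y":-1.8,"z":0,"ax":0,"ay":0,"az":0,"gripper":0},
    {"x":1.7,"y":-3.6,"z":0.1,"ax":0,"ay":0,"az":0,"gripper":0},
    {"x":2.6,"y":-5.4,"z":0.1,"ax":0,"ay":0,"az":0,"gripper":0},
    {"x":3.5,"y":-7.2,"z":0.1,"ax":0,"ay":0,"az":0,"gripper":0},
    {"x":4.3,"y":-9,"z":0.1,"ax":0,"ay":0,"az":0,"gripper":0},
    {"x":5.2,"y":-10.8,"z":0.1,"ax":0,"ay":0,"az":0,"gripper":0},
    {"x":6.1,"y":-12.6,"z":0.1,"ax":0,"ay":0,"az":0,"gripper":0},
    {"x":6.9,"y":-14.4,"z":0.1,"ax":0,"ay":0,"az":0,"gripper":0},
  ],
)

```text
time: 16.6
tcp_pos: [577.5, 58.4, 146.3]
ee_rot: [2.81, 0.374, 0.859]
force: [-0.5, -2.1, 2.0]
width: 13.7
grip_force: 39.7
```

```bash
python3 st.py
```

```text
tip a,b,z 37.3 25.1 51.5 axis [ 0.568 -0.097 -0.817]
F a,b,z -0.18 -2.15 1.98 [-0.47  0.27 -0.34] 16.6 13.726077349856762 39.71226632595062
```

Call:
jog_arm(
  plan=[
    {"x":0.8,"y":-1.8,"z":0.1,"ax":0,"ay":0,"az":0,"gripper":0},
    {"x":1.6,"y":-3.6,"z":0.2,"ax":0,"ay":0,"az":0,"gripper":0},
    {"x":2.5,"y":-5.4,"z":0.2,"ax":0,"ay":0,"az":0,"gripper":0},
    {"x":3.3,"y":-7.2,"z":0.2,"ax":0,"ay":0,"az":0,"gripper":0},
    {"x":4.1,"y":-9,"z":0.2,"ax":0,"ay":0,"az":0,"gripper":0},
    {"x":4.9,"y":-10.8,"z":0.2,"ax":0,"ay":0,"az":0,"gripper":0},
    {"x":5.7,"y":-12.5,"z":0.2,"ax":0,"ay":0,"az":0,"gripper":0},
    {"x":6.2,"y":-13.6,"z":0.2,"ax":0,"ay":0,"az":0,"gripper":0},
  ],
)

```text
time: 17.27
tcp_pos: [580.1, 73.3, 146.2]
ee_rot: [2.81, 0.374, 0.859]
force: [0.2, -1.2, 2.3]
width: 13.5
grip_force: 39.8
```

```bash
python3 st.py; python3 - <<'E'
from t import *
s=bot.read_state();R0=R.from_rotvec(s["ee_rot"])
for n,e in(("a",u),("b",v),("down",[0,0,-1.])):print(n,R0.inv().apply(e).round(4))
E
```

```text
tip a,b,z 37.4 40.1 51.4 axis [ 0.568 -0.096 -0.817]
F a,b,z 0.44 -1.13 2.33 [-0.31  0.18 -0.23] 17.2667 13.464899810886989 39.76795434951782
a [0.7411 0.3439 0.5766]
b [ 4.204e-01 -9.073e-01  9.000e-04]
down [-0.5235 -0.2418  0.817 ]
```

Call:
jog_arm(
  plan=[
    {"x":-1.5,"y":-0.7,"z":-1.2,"ax":0,"ay":0,"az":0,"gripper":0},
    {"x":-3,"y":-1.4,"z":-2.3,"ax":0,"ay":0,"az":0,"gripper":0},
    {"x":-4.4,"y":-2.1,"z":-3.5,"ax":0,"ay":0,"az":0,"gripper":0},
    {"x":-5.9,"y":-2.8,"z":-4.6,"ax":0,"ay":0,"az":0,"gripper":0},
    {"x":-7.4,"y":-3.4,"z":-5.8,"ax":0,"ay":0,"az":0,"gripper":0},
    {"x":-8.9,"y":-4.1,"z":-6.9,"ax":0,"ay":0,"az":0,"gripper":0},
    {"x":-10.4,"y":-4.8,"z":-8.1,"ax":0,"ay":0,"az":0,"gripper":0},
    {"x":-11.9,"y":-5.5,"z":-9.2,"ax":0,"ay":0,"az":0,"gripper":0},
  ],
)

```text
time: 17.93
tcp_pos: [564.1, 75.6, 146.1]
ee_rot: [2.81, 0.374, 0.859]
force: [2.2, -0.1, 1.9]
width: 13.4
grip_force: 39.5
```

```bash
python3 st.py
```

```text
tip a,b,z 21.2 39.7 51.3 axis [ 0.569 -0.097 -0.817]
F a,b,z 2.23 0.32 1.88 [ 0.   -0.08  0.04] 17.9333 13.423971075584817 39.494131207466125
```

Call:
jog_arm(
  plan=[
    {"x":-1.5,"y":-0.7,"z":-1.1,"ax":0,"ay":0,"az":0,"gripper":0},
    {"x":-3,"y":-1.4,"z":-2.3,"ax":0,"ay":0,"az":0,"gripper":0},
    {"x":-4.4,"y":-2.2,"z":-3.4,"ax":0,"ay":0,"az":0,"gripper":0},
    {"x":-5.9,"y":-2.9,"z":-4.6,"ax":0,"ay":0,"az":0,"gripper":0},
    {"x":-7.4,"y":-3.6,"z":-5.7,"ax":0,"ay":0,"az":0,"gripper":0},
    {"x":-8.9,"y":-4.3,"z":-6.9,"ax":0,"ay":0,"az":0,"gripper":0},
    {"x":-10.3,"y":-5.1,"z":-8,"ax":0,"ay":0,"az":0,"gripper":0},
    {"x":-11.8,"y":-5.8,"z":-9.2,"ax":0,"ay":0,"az":0,"gripper":0},
  ],
)

```text
time: 18.6
tcp_pos: [548.3, 78.6, 146.1]
ee_rot: [2.81, 0.374, 0.859]
force: [1.3, -0.1, 1.9]
width: 13.6
grip_force: 39.5
```

Call:
jog_arm(
  plan=[
    {"x":-1.5,"y":-0.7,"z":-1.1,"ax":0,"ay":0,"az":0,"gripper":0},
    {"x":-3,"y":-1.4,"z":-2.3,"ax":0,"ay":0,"az":0,"gripper":0},
    {"x":-4.4,"y":-2.2,"z":-3.4,"ax":0,"ay":0,"az":0,"gripper":0},
    {"x":-5.9,"y":-2.9,"z":-4.6,"ax":0,"ay":0,"az":0,"gripper":0},
    {"x":-7.4,"y":-3.6,"z":-5.7,"ax":0,"ay":0,"az":0,"gripper":0},
    {"x":-8.9,"y":-4.3,"z":-6.9,"ax":0,"ay":0,"az":0,"gripper":0},
    {"x":-10.3,"y":-5.1,"z":-8,"ax":0,"ay":0,"az":0,"gripper":0},
    {"x":-11.8,"y":-5.8,"z":-9.2,"ax":0,"ay":0,"az":0,"gripper":0},
  ],
)

```text
time: 19.27
tcp_pos: [532.6, 81.7, 146.0]
ee_rot: [2.81, 0.374, 0.859]
force: [0.7, -0.7, 1.7]
width: 13.3
grip_force: 39.5
```

```bash
python3 st.py
```

```text
tip a,b,z -10.8 40.4 51.2 axis [ 0.569 -0.097 -0.817]
F a,b,z 0.84 -0.61 1.68 [-0.04 -0.26  0.02] 19.2667 13.28455404800498 39.528658390045166
```

Call:
jog_arm(
  plan=[
    {"x":-1.5,"y":-0.7,"z":-1.1,"ax":0,"ay":0,"az":0,"gripper":0},
    {"x":-3,"y":-1.4,"z":-2.3,"ax":0,"ay":0,"az":0,"gripper":0},
    {"x":-4.4,"y":-2.1,"z":-3.4,"ax":0,"ay":0,"az":0,"gripper":0},
    {"x":-5.9,"y":-2.8,"z":-4.6,"ax":0,"ay":0,"az":0,"gripper":0},
    {"x":-7.4,"y":-3.5,"z":-5.7,"ax":0,"ay":0,"az":0,"gripper":0},
    {"x":-8.9,"y":-4.2,"z":-6.9,"ax":0,"ay":0,"az":0,"gripper":0},
    {"x":-10.4,"y":-4.9,"z":-8,"ax":0,"ay":0,"az":0,"gripper":0},
    {"x":-11.9,"y":-5.6,"z":-9.2,"ax":0,"ay":0,"az":0,"gripper":0},
  ],
)

```text
time: 19.93
tcp_pos: [516.7, 84.4, 145.9]
ee_rot: [2.81, 0.374, 0.859]
force: [1.1, 0.5, 2.6]
width: 13.4
grip_force: 39.6
```

Call:
jog_arm(
  plan=[
    {"x":-1.5,"y":-0.7,"z":-1.1,"ax":0,"ay":0,"az":0,"gripper":0},
    {"x":-3,"y":-1.4,"z":-2.3,"ax":0,"ay":0,"az":0,"gripper":0},
    {"x":-4.4,"y":-2.1,"z":-3.4,"ax":0,"ay":0,"az":0,"gripper":0},
    {"x":-5.9,"y":-2.8,"z":-4.6,"ax":0,"ay":0,"az":0,"gripper":0},
    {"x":-7.4,"y":-3.5,"z":-5.7,"ax":0,"ay":0,"az":0,"gripper":0},
    {"x":-8.8,"y":-4.2,"z":-6.8,"ax":0,"ay":0,"az":0,"gripper":0},
    {"x":-9.8,"y":-4.6,"z":-7.6,"ax":0,"ay":0,"az":0,"gripper":0},
    {"x":-9.8,"y":-4.6,"z":-7.6,"ax":0,"ay":0,"az":0,"gripper":0},
  ],
)

```text
time: 20.6
tcp_pos: [503.3, 86.9, 145.8]
ee_rot: [2.811, 0.375, 0.859]
force: [-5.8, 1.1, 9.7]
width: 13.2
grip_force: 41.1
```

```bash
python3 st.py
```

```text
tip a,b,z -40.6 40.7 50.9 axis [ 0.568 -0.096 -0.817]
F a,b,z -5.94 0.13 9.69 [0.16 0.38 0.03] 20.6 13.206480436203405 41.10931992530823
```

The pass is finished at the open end of the short leg. Lifting out along the stylus's axis.

Call:
jog_arm(
  plan=[
    {"x":0,"y":0,"z":-3,"ax":0,"ay":0,"az":0,"gripper":0},
    {"x":0,"y":0,"z":-8,"ax":0,"ay":0,"az":0,"gripper":0},
    {"x":0,"y":0,"z":-18,"ax":0,"ay":0,"az":0,"gripper":0},
    {"x":0,"y":0,"z":-32,"ax":0,"ay":0,"az":0,"gripper":0},
    {"x":0,"y":0,"z":-50,"ax":0,"ay":0,"az":0,"gripper":0},
    {"x":0,"y":0,"z":-70,"ax":0,"ay":0,"az":0,"gripper":0},
    {"x":0,"y":0,"z":-85,"ax":0,"ay":0,"az":0,"gripper":0},
    {"x":0,"y":0,"z":-90,"ax":0,"ay":0,"az":0,"gripper":0},
  ],
)

```text
time: 21.27
tcp_pos: [451.6, 95.6, 220.6]
ee_rot: [2.81, 0.375, 0.86]
force: [0.5, 0.1, 0.0]
width: 13.5
grip_force: 39.5
```

```bash
python3 st.py; cat > p.py <<'E'
from t import *
def rel(s,tcp,psi=-1.1):
    R0=R.from_rotvec(s["ee_rot"]);R1=R.from_rotvec([0,0,np.radians(psi)])*R.from_rotvec([np.pi,0,0])
    print("shift",R0.inv().apply(np.array(tcp)-s["tcp_pos"]).round(1),"rot",np.degrees((R0.inv()*R1).as_rotvec()).round(2))
E
python3 - <<'E'
from p import *
s=bot.read_state();print(s["tcp_pos"],s["q"]);rel(s,[446,-277,220]);a=optics.camera("wrist");cv2.imwrite("pics/w8.png",a[:,:,::-1])
E
```

```text
tip a,b,z -92.9 40.6 125.9 axis [ 0.569 -0.096 -0.817]
F a,b,z 0.48 0.21 0.03 [0.1  0.63 0.01] 21.2667 13.517245732071084 39.4637668132782
[451.63168942  95.62851624 220.63718257] [ 0.19378022 -0.21166984 -0.93854426  0.2599264  -0.20524011  3.008278  ]
shift [-112.8  353.6   33.1] rot [ 10.12 -33.88  15.78]
```

Call:
jog_arm(
  plan=[
    {"x":-5.6,"y":17.7,"z":1.7,"ax":0.5,"ay":-1.7,"az":0.8,"gripper":0},
    {"x":-16.9,"y":53,"z":5,"ax":1.5,"ay":-5.1,"az":2.4,"gripper":0},
    {"x":-28,"y":88,"z":8,"ax":2.5,"ay":-8.5,"az":3.9,"gripper":0},
    {"x":-39,"y":124,"z":12,"ax":3.5,"ay":-11.9,"az":5.5,"gripper":0},
    {"x":-51,"y":159,"z":15,"ax":4.6,"ay":-15.2,"az":7.1,"gripper":0},
    {"x":-62,"y":194,"z":18,"ax":5.6,"ay":-18.6,"az":8.7,"gripper":0},
    {"x":-72,"y":226,"z":21,"ax":6.5,"ay":-21.7,"az":10.1,"gripper":0},
    {"x":-79,"y":248,"z":23,"ax":7.1,"ay":-23.7,"az":11,"gripper":0},
  ],
)

```text
time: 21.98
tcp_pos: [448.7, -169.4, 218.5]
ee_rot: [3.075, 0.093, 0.267]
force: [0.4, -0.2, -1.7]
width: 13.2
grip_force: 39.5
```

```bash
python3 - <<'E'
from p import *
s=bot.read_state();print(s["tcp_pos"],s["q"]);rel(s,[446,-297,185])
E
```

```text
[ 448.69702098 -169.43171155  218.45051997] [-0.54732871  0.06840792 -0.48524825  0.84228147  0.04917039  2.53836978]
shift [-16.6 125.   38.6] rot [ 3.   -9.97  4.54]
```

Call:
jog_arm(
  plan=[
    {"x":-2,"y":15,"z":4,"ax":0.4,"ay":-1.3,"az":0.6,"gripper":0},
    {"x":-6,"y":45,"z":14,"ax":1.1,"ay":-3.7,"az":1.7,"gripper":0},
    {"x":-10,"y":78,"z":24,"ax":1.9,"ay":-6.3,"az":2.9,"gripper":0},
    {"x":-14,"y":105,"z":32,"ax":2.5,"ay":-8.4,"az":3.8,"gripper":0},
    {"x":-16,"y":120,"z":37,"ax":2.9,"ay":-9.6,"az":4.4,"gripper":0},
    {"x":-16.6,"y":125,"z":38.6,"ax":3,"ay":-9.97,"az":4.54,"gripper":0},
    {"x":-16.6,"y":125,"z":38.6,"ax":3,"ay":-9.97,"az":4.54,"gripper":0},
    {"x":-16.6,"y":125,"z":38.6,"ax":3,"ay":-9.97,"az":4.54,"gripper":0},
  ],
)

```text
time: 22.65
tcp_pos: [446.0, -292.8, 185.1]
ee_rot: [-3.141, 0.024, -0.003]
force: [0.2, 0.3, -0.8]
width: 13.4
grip_force: 39.5
```

```bash
python3 - <<'E'
from p import *
s=bot.read_state();print(s["tcp_pos"],s["ee_rot"]);rel(s,[446,-297.5,157]);rel(s,[513,-297.5,157])
a=optics.camera("wrist");c=cam("wrist",s);print("model shaft",[proj(c,s["tcp_pos"]+R.from_rotvec(s["ee_rot"]).apply([0,-1.1,z])).round(1) for z in(20,50,85,115)])
b=cv2.imread("pics/w7.png");g0=cv2.cvtColor(b,6);g=cv2.cvtColor(a,cv2.COLOR_RGB2GRAY);cv2.imwrite("pics/w9.png",a[:,:,::-1])
for y in range(244,300,6):print(y,' '.join(str(x) for x in g[y,294:332:2]),'|',' '.join(str(x) for x in g0[y,294:332:2]))
E
```

```text
[ 446.03816807 -292.80047831  185.07793617] [-3.14121831  0.0244121  -0.00325238]
shift [-0.   4.7 28.1] rot [-0.02 -0.12  0.21]
shift [67.   3.7 28.2] rot [-0.02 -0.12  0.21]
model shaft [array([311.6, 287.8]), array([311.5, 268.4]), array([311.5, 251.7]), array([311.5, 240.7])]
244 71 72 72 72 73 72 71 78 106 127 122 119 120 120 121 111 77 70 71 | 82 82 82 82 82 82 82 86 110 146 219 233 234 234 234 234 233 231 223
250 72 72 72 72 71 74 87 114 126 133 134 128 121 121 121 111 79 70 71 | 207 205 191 164 128 99 92 107 123 141 163 219 237 237 237 236 235 235 235
256 72 73 72 73 73 75 100 117 125 132 136 131 123 122 123 112 78 70 70 | 208 208 208 208 209 203 149 111 124 139 150 184 230 235 237 238 238 239 239
262 72 72 73 73 73 77 106 118 126 132 136 133 124 123 123 112 78 70 71 | 209 209 209 209 209 202 139 111 125 138 149 175 229 234 234 234 234 234 234
268 72 72 72 72 72 80 108 120 126 132 135 135 127 123 123 114 79 71 71 | 209 209 209 209 209 206 141 111 125 139 148 165 221 232 232 233 234 234 235
274 72 73 73 73 73 84 111 120 126 133 135 134 129 125 124 114 79 71 71 | 209 208 208 210 224 216 129 112 125 138 148 160 217 234 234 234 233 233 233
280 72 72 75 83 91 103 119 127 133 137 133 131 131 127 126 116 81 72 72 | 209 209 207 214 211 180 120 123 134 138 139 144 183 217 225 232 234 235 236
286 66 107 203 226 230 231 231 231 231 231 231 231 231 231 229 219 148 68 95 | 105 108 191 216 219 220 221 221 222 222 222 222 221 221 220 211 151 119 154
292 51 121 222 232 232 233 232 233 232 233 233 233 233 233 233 229 158 54 79 | 51 113 210 222 222 222 223 223 223 222 223 223 223 223 223 219 147 52 82
298 46 48 58 61 62 63 63 62 63 63 61 58 57 57 56 56 49 43 56 | 44 49 57 61 61 62 63 63 63 62 61 59 57 58 58 59 49 43 58
```

Call:
jog_arm(
  plan=[
    {"x":0,"y":1,"z":6,"ax":0,"ay":0,"az":0,"gripper":0},
    {"x":0,"y":2,"z":15,"ax":0,"ay":0,"az":0,"gripper":0},
    {"x":0,"y":3.2,"z":23,"ax":0,"ay":0,"az":0,"gripper":0},
    {"x":0,"y":3.2,"z":28,"ax":0,"ay":0,"az":0,"gripper":0},
    {"x":5,"y":3.2,"z":28,"ax":0,"ay":0,"az":0,"gripper":0},
    {"x":15,"y":3.2,"z":28,"ax":0,"ay":0,"az":0,"gripper":0},
    {"x":20,"y":3.2,"z":28,"ax":0,"ay":0,"az":0,"gripper":0},
    {"x":20,"y":3.2,"z":28,"ax":0,"ay":0,"az":0,"gripper":0},
  ],
)

```text
time: 23.37
tcp_pos: [468.2, -297.3, 158.3]
ee_rot: [3.14, -0.023, 0.007]
force: [0.6, 0.4, -0.1]
width: 13.2
grip_force: 39.5
```

```bash
python3 - <<'E'
from p import *
s=bot.read_state();print(s["tcp_pos"],s["ee_rot"],s["force"]);rel(s,[513,-297,157])
a=optics.camera("wrist");c=cam("wrist",s);cv2.imwrite("pics/w10.png",a[:,:,::-1])
np.save("w10.npy",{k:s[k] for k in("tcp_pos","ee_rot")},allow_pickle=True)
for q in((491,-290),(491,-304),(514,-290),(514,-304),(491,-321),(491,-271),(561,-271),(561,-321)):print(q,proj(c,[*q,130]).round(1))
g=cv2.cvtColor(a,cv2.COLOR_RGB2GRAY)
for y in range(120,260,8):
    r=g[y];e=np.nonzero(np.diff((r[230:400]>150).astype(int)))[0]+230;print(y,e)
E
```

```text
[ 468.1639834  -297.31632468  158.33559689] [ 3.13967056 -0.02323061  0.0065098 ] [ 0.59513526  0.44802498 -0.05366209]
shift [44.8 -1.   1.5] rot [ 0.1  -0.24  0.25]
(491, -290) [299.2 242.2]
(491, -304) [325.4 241.8]
(514, -290) [298.1 199. ]
(514, -304) [325.3 198.6]
(491, -321) [357.4 241.3]
(491, -271) [263.5 242.7]
(561, -271) [255.7 101. ]
(561, -321) [360.7  99.4]
120 [255 363]
128 [256 363]
136 [256 363]
144 [256 362]
152 [257 362]
160 [257 361]
168 [257 361]
176 [257 361]
184 [258 360]
192 [258 360]
200 [258 360]
208 [258 359]
216 [259 359]
224 [259 358]
232 [260 358]
240 [261 295 321 355]
248 []
256 []
```

Call:
jog_arm(
  plan=[
    {"x":2,"y":-0.8,"z":0,"ax":0,"ay":0,"az":0,"gripper":0},
    {"x":6,"y":-1.7,"z":0,"ax":0,"ay":0,"az":0,"gripper":0},
    {"x":14,"y":-1.7,"z":0,"ax":0,"ay":0,"az":0,"gripper":0},
    {"x":22,"y":-1.7,"z":0,"ax":0,"ay":0,"az":0,"gripper":0},
    {"x":30,"y":-1.7,"z":0,"ax":0,"ay":0,"az":0,"gripper":0},
    {"x":38,"y":-1.7,"z":0,"ax":0,"ay":0,"az":0,"gripper":0},
    {"x":43,"y":-1.7,"z":0,"ax":0,"ay":0,"az":0,"gripper":0},
    {"x":45,"y":-1.7,"z":0,"ax":0,"ay":0,"az":0,"gripper":0},
  ],
)

```text
time: 24.08
tcp_pos: [512.5, -296.0, 158.0]
ee_rot: [3.14, -0.024, 0.005]
force: [-0.1, 0.1, -1.8]
width: 13.5
grip_force: 39.5
```

```bash
python3 - <<'E'
from p import *
s=bot.read_state();print(s["tcp_pos"],s["ee_rot"],s["force"],s["torque"]);rel(s,[513,-296,139.5])
E
```

```text
[ 512.49403205 -296.01484007  157.98977443] [ 3.14037322 -0.02361905  0.00480556] [-0.09562271  0.13083562 -1.80869361] [ 0.02444595  0.06744429 -0.03106945]
shift [ 0.4 -0.  18.5] rot [ 0.06 -0.18  0.24]
```

Inserted without contact; lowering until the collar rests.

Call:
jog_arm(
  plan=[
    {"x":0.4,"y":0,"z":4,"ax":0,"ay":0,"az":0,"gripper":0},
    {"x":0.4,"y":0,"z":9,"ax":0,"ay":0,"az":0,"gripper":0},
    {"x":0.4,"y":0,"z":13,"ax":0,"ay":0,"az":0,"gripper":0},
    {"x":0.4,"y":0,"z":15,"ax":0,"ay":0,"az":0,"gripper":0},
    {"x":0.4,"y":0,"z":16,"ax":0,"ay":0,"az":0,"gripper":0},
    {"x":0.4,"y":0,"z":17,"ax":0,"ay":0,"az":0,"gripper":0},
    {"x":0.4,"y":0,"z":17.5,"ax":0,"ay":0,"az":0,"gripper":0},
    {"x":0.4,"y":0,"z":17.5,"ax":0,"ay":0,"az":0,"gripper":0},
  ],
)

```text
time: 24.75
tcp_pos: [511.9, -296.1, 140.7]
ee_rot: [3.14, -0.025, 0.005]
force: [-0.0, 0.4, -0.2]
width: 13.3
grip_force: 39.5
```

Call:
jog_arm(
  plan=[
    {"x":0.5,"y":0,"z":0.4,"ax":0,"ay":0,"az":0,"gripper":0},
    {"x":0.8,"y":0,"z":0.8,"ax":0,"ay":0,"az":0,"gripper":0},
    {"x":0.8,"y":0,"z":1.2,"ax":0,"ay":0,"az":0,"gripper":0},
    {"x":0.8,"y":0,"z":1.6,"ax":0,"ay":0,"az":0,"gripper":0},
    {"x":0.8,"y":0,"z":2,"ax":0,"ay":0,"az":0,"gripper":0},
    {"x":0.8,"y":0,"z":2.2,"ax":0,"ay":0,"az":0,"gripper":0},
    {"x":0.8,"y":0,"z":2.2,"ax":0,"ay":0,"az":0,"gripper":0},
    {"x":0.8,"y":0,"z":2.2,"ax":0,"ay":0,"az":0,"gripper":0},
  ],
)

```text
time: 25.42
tcp_pos: [512.9, -296.2, 139.7]
ee_rot: [3.14, -0.024, 0.006]
force: [-3.0, 1.9, 11.1]
width: 13.4
grip_force: 41.2
```

Call:
jog_arm(
  plan=[
    {"x":0,"y":0,"z":-0.7,"ax":0,"ay":0,"az":0,"gripper":0},
    {"x":0,"y":0,"z":-1,"ax":0,"ay":0,"az":0,"gripper":0},
    {"x":0,"y":0,"z":-1,"ax":0,"ay":0,"az":0,"gripper":0.2},
    {"x":0,"y":0,"z":-1,"ax":0,"ay":0,"az":0,"gripper":0.3},
    {"x":0,"y":0,"z":-1,"ax":0,"ay":0,"az":0,"gripper":0.4},
    {"x":0,"y":0,"z":-1,"ax":0,"ay":0,"az":0,"gripper":0.5},
    {"x":0,"y":0,"z":-1,"ax":0,"ay":0,"az":0,"gripper":0.5},
    {"x":0,"y":0,"z":-1,"ax":0,"ay":0,"az":0,"gripper":0.5},
  ],
)

```text
time: 26.08
tcp_pos: [512.7, -296.0, 139.4]
ee_rot: [3.14, -0.024, 0.004]
force: [-0.2, 0.0, -0.8]
width: 43.2
grip_force: 0.0
```

Call:
jog_arm(
  plan=[
    {"x":0,"y":0,"z":-5,"ax":0,"ay":0,"az":0,"gripper":0.6},
    {"x":0,"y":0,"z":-15,"ax":0,"ay":0,"az":0,"gripper":0.6},
    {"x":0,"y":0,"z":-30,"ax":0,"ay":0,"az":0,"gripper":0.6},
    {"x":0,"y":0,"z":-50,"ax":0,"ay":0,"az":0,"gripper":0.6},
    {"x":0,"y":0,"z":-75,"ax":0,"ay":0,"az":0,"gripper":0.8},
    {"x":0,"y":0,"z":-100,"ax":0,"ay":0,"az":0,"gripper":1},
    {"x":0,"y":0,"z":-115,"ax":0,"ay":0,"az":0,"gripper":1},
    {"x":0,"y":0,"z":-120,"ax":0,"ay":0,"az":0,"gripper":1},
  ],
)

```text
time: 26.75
tcp_pos: [513.5, -296.7, 263.3]
ee_rot: [3.137, -0.024, 0.011]
force: [0.4, -0.0, -0.4]
width: 85.5
grip_force: 0.0
```

```bash
python3 - <<'E'
from h import *
s=bot.read_state();print(s["time"],s["tcp_pos"],s["ee_rot"],s["force"])
w=optics.camera("wrist");a=optics.camera("scene");c=cam("wrist",s)
for n,i in(("w11",w),("s11",a)):cv2.imwrite(f"pics/{n}.png",i[:,:,::-1])
p=proj(c,[513,-296,173]);q=proj(c,[513,-296,135]);print("exp top",p,"collar",q)
h=cv2.cvtColor(w,cv2.COLOR_RGB2HSV);x0,y0=int(p[0])-22,int(p[1])-30
m=((h[...,1]>90)&(h[...,2]<190)).astype(np.uint8)[y0:y0+50,x0:x0+45]
n,l,st,ce=cv2.connectedComponentsWithStats(m);i=1+st[1:,4].argmax();b=st[i];print("grip box",b[:4]+[x0,y0,0,0],b[4])
bx=b[0]+x0+b[2]/2;print("top front edge ctr",onz(c,(bx,y0+b[1]+b[3]-7),173))
# compare scene before/after: turntable still at angle (wrist edge not visible): diff map of regions
o=cv2.imread("pics/scene0.png");d=cv2.absdiff(o,a[:,:,::-1]).max(2)
for nm,(xa,ya,xb,yb) in dict(rack=(175,295,265,390),big=(120,335,180,400),brush=(280,350,365,470),ink=(305,108,380,165),off=(398,148,458,212),mag=(395,200,425,300)).items():print(nm,(d[ya:yb,xa:xb]>40).sum())
E
```

```text
26.75 [ 513.47052633 -296.71782374  263.31631287] [ 3.13732376 -0.02437622  0.01091279] [ 0.36668292 -0.03011005 -0.38850183]
exp top [311.5165779  250.98131478] collar [311.30222247 238.12628993]
grip box [302 237  17  27] 402
top front edge ctr [ 508.40472496 -295.18350107  173.        ]
rack 4
big 0
brush 0
ink 0
off 0
mag 0
```

```bash
python3 - <<'E'
from h import *
a=cv2.imread("pics/s7.png");b=cv2.imread("pics/s11.png")
d=cv2.absdiff(a,b).max(2)[230:290,335:400];print((d>25).sum(),d.max())
C=cam("scene");print(proj(C,[503.4,47,78]))
x,y=np.round(proj(C,[503.4,47,70])).astype(int);print(cv2.cvtColor(b,6)[y-10:y+12:2,x-14:x+16:2])
g=[cv2.cvtColor(i,6)[230:290,335:400].astype(np.float32) for i in(a,b)];print(cv2.phaseCorrelate(*g))
E
```

```text
0 7
[299.71549734 192.37578985]
[[ 61  55  58  61  64  65  66  68  64  63  62  60  60  60  63]
 [ 57  58  58  60  57  59  64  67  71  69  68  64  63  61  62]
 [ 59  60  60  58  62  59  57  55  58  68  70  70  68  62  67]
 [ 58  58  58  61  59  63 114 148 107  59  60  61  73 130 193]
 [ 62  58  62  59  59 110 222 237 211  83  65 130 216 242 237]
 [ 62  60  61  62  58 113 222 232 202 143 213 241 244 241 235]
 [ 62  62  63  62  63  84 144 156 148 235 243 243 241 239 236]
 [ 61  63  62  60  61  79 135 136 148 236 242 240 239 238 238]
 [ 65  60  62  64  59 110 147 137 142 232 240 239 239 238 236]
 [ 69  71  67  61 139 228 173 136 141 226 238 238 238 236 233]
 [ 64  68  66 104 226 241 179 135 140 222 237 237 235 233 235]]
((-0.02756551665263629, 0.013801897507953242), 1.024088446299235)
```

The blank hasn't moved since before the pass (no changed pixels), the stylus hangs as it did at the start, and the robot is clear, so I'm handing in.

```bash
python3 -c "
from rig import bot
print(bot.hand_in())"
```

```text
the job is handed in; nothing more can be done
None
```

The job is handed in at about 27 s: turntable set to within about half a degree, the groove traced in one pass at about 24 mm/s (2–6 N, briefly about 10 N at the very end), and the stylus hung back in its fork, with the blank, the magnifier and the other things checked unmoved in the camera pictures.

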